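# Lock the shaker platform with its retaining clip

## Robot

A 6-joint arm with a two-finger parallel gripper is mounted at the origin on the work surface; the furniture and walls round the work are solid. World frame = base frame: x ahead of the robot, y to its left, z up, the work surface at z = 0. Lengths are in m, angles in rad, forces in N, time in s.
With the tool pointing down it reaches from about 0.35 to 0.975 m from the base axis. Payload 4.9 kg.
Tool frame: the origin (TCP) lies on the mounting face of the last link; the fingertips stand 173 mm ahead of it and the grasp point (between the pads) lies 155 mm ahead of it; z points along the fingers, y is the direction in which the jaws open and shut (so a half turn about z gives the same grasp; the last joint's range is limited). The gripper opens to 85 mm and grips with 20 to 120 N. Pads are 22 mm wide; open, the fingers measure 114 mm over their backs; the gripper's body (76 mm by 85 mm) begins 54 mm behind the grasp point. The pads swing forward as they close: fully open they stand 13 mm farther back than shut.
Start: joints at [0.997, 0.053, 1.613, -0, 1.476, -0.119], TCP at [0.275, 0.561, 0.405] pointing down, gripper open.
Joint ranges: [-3.01, 3.01], [-1.01, 2.22], [0.06, 2.58], [-1.02, 4.17], [0.09, 2.62], [-3.14, 3.14]. Speed limits (rad/s): [2.57, 2.57, 3.14, 3.14, 3.14, 3.14].

## Interface

Orientations are given as a rotation vector (axis times angle).
In Python, from station import ctrl gives the robot as it stands. The module is installed in compiled form; this text tells all that it offers.
- The arm moves only by the tool jog_arm, never from a script. Its argument "steps" is a list of rows, each a list of 2 entries, a list of its own where there are three numbers: the shift along the tool's x, y, z in cm, then the turn, a rotation vector about the tool's x, y, z in degrees. In form: [[[tx, ty, tz], [rx, ry, rz]], ...]. A call has 1 to 8 rows; each row shifts and turns the pose as measured when the row begins, along the tool's axes as they then stand; what a row does not reach is not made up. A row lasts 1/10 s, in which the tool goes at most 50 mm and 8.59 degrees, less where a joint would pass 70% of its speed; a pose out of reach is approached as far as the arm can. A call is refused whole if a number of a shift passes 5 or a number of a turn 8.59, either way. A call with a gripper value outside its range is refused whole. "fingers" is the gripper command: -1 is shut, 1 is fully open, values between are in proportion, set as the call begins (left out, the last holds). The fingers move at their own pace and stop on an object; "grip_force" is the grip in N (left out, the last holds). Time passes only in rows, so rows that do not move let the fingers close. It gives the time, the measured TCP pose, the force and the opening at its end, in the units of the state.
- ctrl.get_obs(): the state, without advancing time (a new reading comes with each control period).
- ctrl.get_image(name): name is "scene" or "top" or "wrist"; returns the picture (420x560x3 uint8, red, green, blue); there is no depth.
- ctrl.camera_info(name): a dict with "K" (3x3 intrinsics, pixels), "camera_from_world" (4x4, takes a point from world to camera coordinates). Camera axes: x right, y up, looking along -z (the intrinsics and any distortion apply to the point x, -y, -z); pixel columns grow to the right and rows downward; lengths in m; the calibration is good to about 2 mm. A picture is of the moment at which its call begins: read the wrist's pose just before it. camera_info takes no time and is no camera call; for the wrist camera it gives the pose at the moment of the call.
- ctrl.finish_job(): hands the job in, once; it reports no verdict.
The state is a dict: "t": time; "q": joint angles; "dq": joint speeds; "effort": joint torques, N m; "tool_pos": TCP position; "tool_rot": TCP orientation; "contact_force": force on the tool from outside, world axes, zero at the start; "wrist_torque": the same for the moment, N m; "opening": finger opening in m.
Only numpy, scipy, OpenCV 4.12 (cv2) and the standard library are available. Lean on these libraries where they do the work, as an engineer would, in place of code of your own. Each camera call takes 0.05 s, during which the arm holds its last target.

## Task

The platform of the bench shaker is held on its spindle by a retaining clip that now lies in the parts tray. Lift the clip straight out of its pocket by its upright tab and lay it gently flat on the platform, a little way from the spindle and with its mouth towards it, and let go; then push it sideways into the spindle's groove until it snaps fully home. The platform gives on its rubber mounts: do not shove it hard against its stops, and leave the bottle and the timer where they are.

Things in the scene. Friction and masses are not known exactly. Their poses are not given: they have to be found in the camera images.
- clip: Dark steel U-shaped retaining clip, 43 x 30 x 5 mm, about 75 g. Origin: on its underside, where the spindle's axis comes when seated. +x points out of its mouth, z up. Two sprung arms (outer sides at y = +/-15 mm) reach to x = 12.5 mm; round bumps near their tips leave a 13 mm mouth that must spring open over the 16 mm groove. The inside of the U's closed back is at x = -8.3 mm.
- clip_tab (a point): Centre of the top of the clip's upright tab, its only grip: at clip x = -26 mm, y = 0, 28 mm above the underside. The tab fills clip x = -30 to -22 mm and y = -8 to 8 mm. Grip it across its 16 mm width (along y). For pushing, use its flat back face at x = -30 mm, low down.
- tray: Fixed white plastic parts tray, 90 x 76 x 14 mm, origin under its centre. In its middle a pocket 44 mm (x) by 33 mm (y), floor 5 mm above the bench, rim at 14 mm. The clip lies in it with 0.5 to 1.5 mm of play, mouth to the tray's +x (clip origin 9 mm to +x of the tray's centre); only the tab stands above the rim, by 19 mm.
- shaker: White housing of the bench shaker, fixed to the bench, 140 x 140 x 48 mm, origin under its centre; knob and switch on its -x face. Above it the round aluminium platform, 150 mm diameter, top 68 mm above the bench. A conical tube is clamped on the platform along y at x = +50 mm, up to 26 mm above the platform; the -x half is clear.
- spindle (a point): Spindle axis at the platform's top face, axes as the shaker's. Steel spindle: groove 16 mm diameter from the face to 7 mm above it, then a head 24 mm diameter up to 17 mm. Platform and spindle move sideways together on rubber mounts, about 1.2 N/mm, hard stops at 20 mm: they give some 5 to 11 mm before the clip passes its bumps at 6 to 13 N; then it jumps home, the push force drops and they spring back.
- bottle: Reagent bottle with a blue cap, 48 mm diameter, 104 mm high, origin under its centre. Loose bystander.
- timer: Flat bench timer, 68 x 64 x 19 mm, origin under its centre. Loose bystander.
Not all that is in view belongs to the job. Of the things shaped like the clip, the steel one is meant.

How it is judged:
By the outcome, as a careful person would: the job done as asked, in the order asked, and still so for the second after the job is handed in, with the robot touching nothing.
It also fails if it takes over 58 s, if anything falls off the work surface, if the arm or the gripper's body presses on something with over 40 N, if the wrist force passes 120 N, or if a joint passes its speed limit or range.

## Working session

There is one attempt and no reset: what is moved stays moved. The work goes in short steps, Python scripts to look and compute and a tool call to move; the robot and the scene stay as the last step left them, time stands still between calls to the robot, and variables do not carry over. Pictures are saved under pics/ and viewed, and the job is handed in when it is done.

Besides the shell and the picture viewer there is one more tool, called after "Call:" as name(argument=value, ...), one argument or row to a line, values as JSON. jog_arm: Moves the arm, as the interface text tells. Its arguments: {"type":"object","properties":{"steps":{"type":"array","items":{"type":"array"}},"fingers":{"type":"number"},"grip_force":{"type":"number"}},"required":["steps"]}

```bash
mkdir -p pics
python3 - <<'E'
from station import ctrl
import cv2,numpy as np
np.set_printoptions(precision=4,suppress=True)
o=ctrl.get_obs();print(o)
for n in("scene","top","wrist"):
    c=ctrl.camera_info(n);print(n,c)
    im=ctrl.get_image(n);cv2.imwrite(f"pics/{n}0.png",im[:,:,::-1])
E
```

```text
{'t': 0.0, 'q': array([ 0.997 ,  0.0534,  1.6143,  0.    ,  1.476 , -0.119 ]), 'dq': array([-0.0006,  0.0009,  0.0004,  0.    , -0.0004, -0.0003]), 'effort': array([ -0.0014, -39.3702, -37.0166,  -0.0002,   0.0071,   0.    ]), 'tool_pos': array([0.2744, 0.5612, 0.4034]), 'tool_rot': array([-0.7081, -3.06  ,  0.003 ]), 'contact_force': array([0.0624, 0.1522, 0.777 ]), 'wrist_torque': array([0.0243, 0.0072, 0.0291]), 'opening': 0.08528319026005557}
scene {'K': array([[390.4321,   0.    , 280.2612],
       [  0.    , 390.4321, 208.7555],
       [  0.    ,   0.    ,   1.    ]]), 'camera_from_world': array([[-0.4638, -0.8859,  0.0048,  0.1817],
       [ 0.4579, -0.2351,  0.8574, -0.363 ],
       [-0.7584,  0.3998,  0.5147, -0.4097],
       [ 0.    ,  0.    ,  0.    ,  1.    ]])}
top {'K': array([[404.6264,   0.    , 278.9153],
       [  0.    , 404.6264, 215.2212],
       [  0.    ,   0.    ,   1.    ]]), 'camera_from_world': array([[ 0.0191, -0.9998, -0.0035, -0.1081],
       [ 0.9779,  0.018 ,  0.2085, -0.5795],
       [-0.2084, -0.0074,  0.978 , -0.9155],
       [ 0.    ,  0.    ,  0.    ,  1.    ]])}
wrist {'K': array([[319.4097,   0.    , 276.6249],
       [  0.    , 319.4097, 205.228 ],
       [  0.    ,   0.    ,   1.    ]]), 'camera_from_world': array([[ 0.4393,  0.8983, -0.0022, -0.6242],
       [-0.8548,  0.4172, -0.3087,  0.0398],
       [-0.2764,  0.1375,  0.9512, -0.3801],
       [ 0.    ,  0.    ,  0.    ,  1.    ]])}
```

View pics/scene0.png

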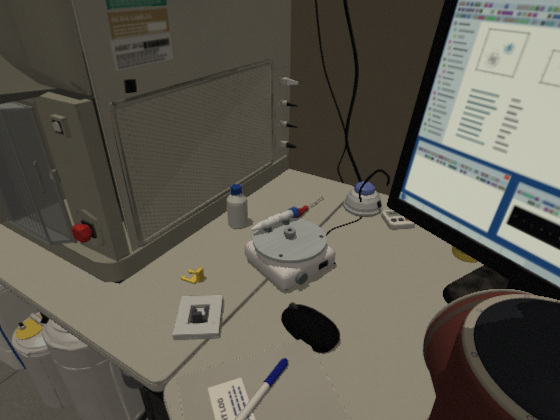

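View pics/top0.png

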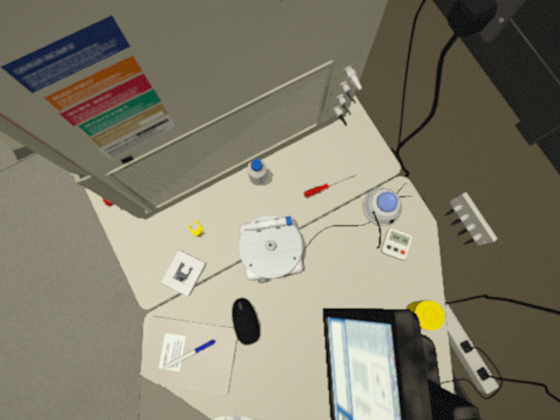

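View pics/wrist0.png

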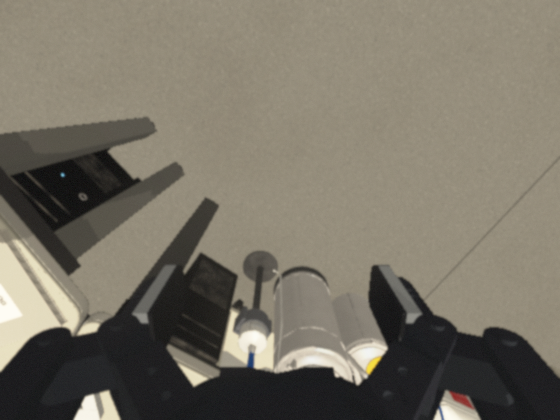

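Overview: the steel clip is in the white tray (top ≈183,272; scene ≈200,316) and the yellow one is a decoy. The shaker is at top ≈270,247, the bottle at 257,170 and the timer at 397,245. Next I zoom in to measure.

```bash
cat > h.py <<'E'
import cv2,numpy as np
from scipy.spatial.transform import Rotation as R
np.set_printoptions(precision=4,suppress=True)
from station import ctrl
def proj(n,p,c=None):
    c=c or ctrl.camera_info(n);p=np.atleast_2d(p)
    q=p@c["camera_from_world"][:3,:3].T+c["camera_from_world"][:3,3]
    q=q*[1,-1,-1];u=q@c["K"].T;return u[:,:2]/u[:,2:]
def back(n,uv,z,c=None):
    c=c or ctrl.camera_info(n);T=c["camera_from_world"];Rm=T[:3,:3];o=-Rm.T@T[:3,3]
    uv=np.atleast_2d(np.array(uv,float));d=np.c_[uv,np.ones(len(uv))]@np.linalg.inv(c["K"]).T
    d=(d*[1,-1,-1])@Rm;s=(z-o[2])/d[:,2];return o+s[:,None]*d
def zoom(im,x0,y0,x1,y1,out,s):
    cv2.imwrite(out,cv2.resize(im[y0:y1,x0:x1],None,fx=s,fy=s,interpolation=cv2.INTER_CUBIC))
E
python3 - <<'E'
from h import *
im=cv2.imread("pics/top0.png");zoom(im,150,200,320,310,"pics/topz.png",4.7)
im=cv2.imread("pics/scene0.png");zoom(im,160,190,350,345,"pics/scz.png",3.8)
E
```

```text
(no output)
```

View pics/topz.png

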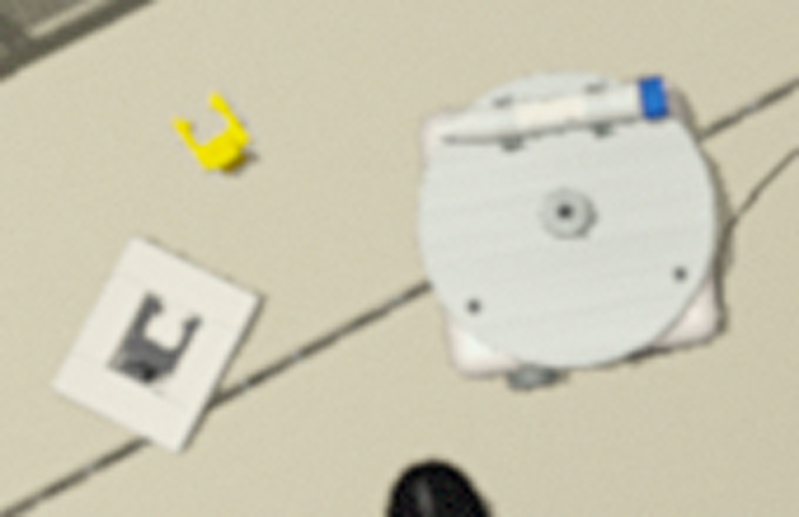

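View pics/scz.png

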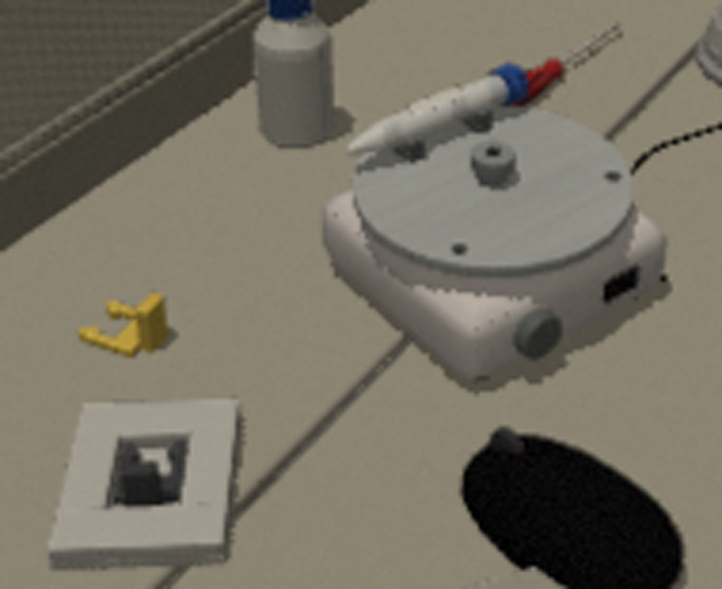

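Run:
```python
from h import *
Z=lambda l:np.array(l)/4.7+[150,200]-0.4
Y=lambda l:np.array(l)/3.8+[160,190]-0.4
t=back("top",Z([(136,238),(262,297),(182,450),(53,383)]),.014);print("tray",t,t.mean(0))
v=t[1]-t[2]+t[0]-t[3];print("yaw",np.degrees(np.arctan2(v[1],v[0])),np.linalg.norm(v)/2, np.linalg.norm(t[1]-t[0]))
t=back("scene",Y([(82,402),(241,402),(228,553),(52,553)]),.014);print("trayS",t,t.mean(0))
v=t[1]-t[2]+t[0]-t[3];w=t[1]-t[0]+t[2]-t[3];print(np.degrees(np.arctan2(v[1],v[0])),np.degrees(np.arctan2(w[1],w[0])),np.linalg.norm(v)/2,np.linalg.norm(w)/2)
print("spin top",back("top",Z([(566,211)]),.085),"scene",back("scene",Y([(493,151)]),.085))
print("plat", back("top",Z([(567,219)]),.068))
a=back("top",Z([(443,139),(665,97)]),.081);w=a[0]-a[1];print("tube",a,np.degrees(np.arctan2(w[1],w[0])))
a=back("top",Z([(474,306),(680,273)]),.068);w=a[0]-a[1];print("screws",a,np.degrees(np.arctan2(w[1],w[0])))
print("bottle",back("top",[(257,166)],.104),"timer",back("top",[(397,245)],.019),"yellow",back("top",Z([(215,140)]),.005))
o=ctrl.get_obs();print(R.from_rotvec(o["tool_rot"]).as_matrix(),o["t"])
```

```text
tray [[0.4977 0.1512 0.014 ]
 [0.4679 0.0827 0.014 ]
 [0.3882 0.1195 0.014 ]
 [0.4212 0.1891 0.014 ]] [0.4437 0.1356 0.014 ]
yaw -25.58577410199016 0.08660316037911672 0.07473516812788686
trayS [[0.496  0.1512 0.014 ]
 [0.4607 0.0829 0.014 ]
 [0.3761 0.1204 0.014 ]
 [0.411  0.1877 0.014 ]] [0.436  0.1355 0.014 ]
-23.559927102830294 -117.36820172285076 0.09250922306742751 0.07632295886577857
spin top [[ 0.5065 -0.0781  0.085 ]] scene [[ 0.5035 -0.0785  0.085 ]]
plat [[ 0.5049 -0.0782  0.068 ]]
tube [[ 0.5421 -0.0158  0.081 ]
 [ 0.5655 -0.1263  0.081 ]] 101.96399602403815
screws [[ 0.4605 -0.0331  0.068 ]
 [ 0.4788 -0.1352  0.068 ]] 100.16560239700908
bottle [[ 0.6903 -0.0434  0.104 ]] timer [[ 0.5203 -0.3908  0.019 ]] yellow [[0.5527 0.1145 0.005 ]]
[[-0.8983  0.4393 -0.0009]
 [ 0.4393  0.8983 -0.0013]
 [ 0.0002 -0.0016 -1.    ]] 0.15
```

```bash
cat >> h.py <<'E'
def toolT():
    o=ctrl.get_obs();T=np.eye(4);T[:3,:3]=R.from_rotvec(o["tool_rot"]).as_matrix();T[:3,3]=o["tool_pos"];return T,o
def rows(p,yaw=None):
    "shift in tool axes cm to world p; turn about tool z (deg) to bring -toolx to world yaw"
    T,o=toolT();d=T[:3,:3].T@(np.array(p)-T[:3,3])*100
    y=np.degrees(np.arctan2(-T[1,0],-T[0,0]));tilt=np.degrees(np.arccos(-T[2,2]))
    print("t",o["t"],"pos",T[:3,3],"yaw",y,"tilt",tilt,"shift cm",d,"rz",None if yaw is None else -(yaw-y),"F",o["contact_force"],"open",o["opening"])
E
python3 - <<'E'
from h import *
T,o=toolT();C=ctrl.camera_info("wrist")["camera_from_world"]
X=C@T;np.save("ct.npy",X);print(X,"cam in tool",np.linalg.inv(X)[:3,3])
K=ctrl.camera_info("wrist")["K"]
for h in(.3,.35,.4,.2):
  for dx in(-.06,-.03,0,.03):
    q=X@[dx,0,h,1];q=q[:3]*[1,-1,-1];u=K@q;print(h,dx,u[:2]/u[2])
rows([.4256,.1427,.30],-25)
rows([.505,-.078,.40],-25)
E
```

```text
[[ 0.      1.      0.0003 -0.0003]
 [ 0.9511 -0.0001  0.3089 -0.0852]
 [ 0.3089  0.0003 -0.9511  0.0051]
 [ 0.      0.      0.      1.    ]] cam in tool [0.0795 0.0003 0.0311]
0.3 -0.06 [276.4016 258.2359]
0.3 -0.03 [276.3946 228.4536]
0.3 0 [276.3872 196.7017]
0.3 0.03 [276.3793 162.7779]
0.35 -0.06 [276.4469 236.7127]
0.35 -0.03 [276.4422 210.5404]
0.35 0 [276.4372 182.8883]
0.35 0.03 [276.4319 153.6272]
0.4 -0.06 [276.4813 220.3865]
0.4 -0.03 [276.478  197.0568]
0.4 0 [276.4745 172.5751]
0.4 0.03 [276.4709 146.8539]
0.2 -0.06 [276.2473 331.4344]
0.2 -0.03 [276.2296 290.5711]
0.2 0 [276.2101 245.6169]
0.2 0.03 [276.1886 195.925 ]
t 0.15 pos [0.2744 0.5613 0.4037] yaw -26.059061422364962 tilt 0.09159977957217838 shift cm [-31.9688 -30.9465  10.4165] rz -1.0590614223649624 F [-0.2469  0.031   0.3866] open 0.08497245622086516
t 0.15 pos [0.2744 0.5613 0.4037] yaw -26.059061422364962 tilt 0.09159977957217838 shift cm [-48.7949 -47.3008   0.439 ] rz -1.0590614223649624 F [-0.2469  0.031   0.3866] open 0.08497245622086516
```

Call:
jog_arm(
  steps=[
    [[-3.3,-3.2,0.9],[0,0,0]],
    [[-3.3,-3.2,0.9],[0,0,0]],
    [[-3.3,-3.2,0.9],[0,0,0]],
    [[-3.3,-3.2,0.9],[0,0,0]],
    [[-3.3,-3.2,0.9],[0,0,0]],
    [[-3.3,-3.2,0.9],[0,0,0]],
    [[-3.3,-3.2,0.9],[0,0,0]],
    [[-3.3,-3.2,0.9],[0,0,0]],
  ],
  fingers=0.1,
)

```text
t: 0.95
tool_pos: [0.401, 0.208, 0.3278]
tool_rot: [0.69, 3.065, 0.0]
contact_force: [0.4, -0.5, 0.0]
opening: 0.0469
```

Run:
```python
from h import *
rows([.4256,.1427,.30],-25)
```

```text
t 0.95 pos [0.401  0.208  0.3278] yaw -25.383799023162293 tilt 0.007613096928316888 shift cm [-5.022 -4.843  2.78 ] rz -0.3837990231622932 F [ 0.428  -0.4743  0.0023] open 0.04686556318141984
```

Call:
jog_arm(
  steps=[
    [[-2.5,-2.4,1.4],[0,0,0]],
    [[-2.5,-2.4,1.4],[0,0,0]],
    [[0,0,0],[0,0,0]],
    [[0,0,0],[0,0,0]],
  ],
)

```text
t: 1.35
tool_pos: [0.4262, 0.1357, 0.2971]
tool_rot: [-0.704, -3.06, 0.002]
contact_force: [-0.5, -0.1, 0.2]
opening: 0.0473
```

Run:
```python
from h import *
rows([.4256,.1427,.30],-25)
c=ctrl.camera_info("wrist");np.savez("w1.npz",K=c["K"],C=c["camera_from_world"])
im=ctrl.get_image("wrist");cv2.imwrite("pics/w1.png",im[:,:,::-1])
```

```text
t 1.35 pos [0.4262 0.1357 0.2971] yaw -25.908861815658984 tilt 0.10774522394693753 shift cm [ 0.3594  0.6036 -0.2943] rz -0.9088618156589838 F [-0.464  -0.0749  0.2059] open 0.04732482393189309
```

View pics/w1.png

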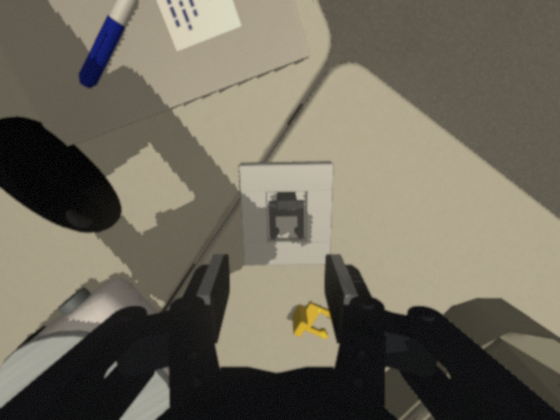

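Run:
```python
from h import *
im=cv2.imread("pics/w1.png");zoom(im,230,150,345,275,"pics/w1z.png",4.7)
```

```text
(no output)
```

View pics/w1z.png

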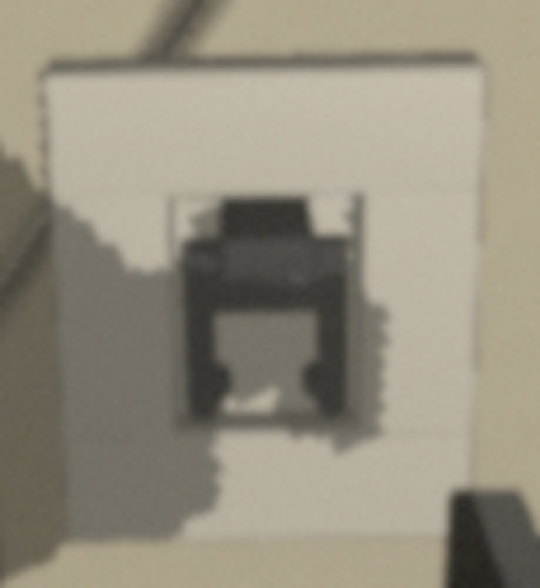

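Run:
```python
from h import *
f=np.load("w1.npz");c={"K":f["K"],"camera_from_world":f["C"]}
W=lambda l:np.array(l)/4.7+[230,150]-0.4
B=lambda l,z:back("wrist",W(l),z,c)
t=B([(48,70),(480,66),(468,540),(66,540)],.014);print(t,t.mean(0))
def yw(a,b):d=b-a;return np.degrees(np.arctan2(d[1],d[0])),np.linalg.norm(d)
print(yw(t[0],t[3]),yw(t[1],t[2]),yw(t[0],t[1]),yw(t[3],t[2]))
q=B([(218,236),(315,236),(315,281),(218,281)],.033);print("tab",q.mean(0),yw(q[0],q[1]),yw(q[0],q[3]))
a=B([(205,415),(334,415)],.010);print("tips",a, a.mean(0),yw(a[0],a[1]))
o=B([(187,300),(212+0,300),(348,300)],.010);print(yw(o[0],o[2]))
m=(o[0]+o[2])/2
print(yw(q.mean(0),a.mean(0)),yw(m,a.mean(0)))
```

```text
[[0.3845 0.1231 0.014 ]
 [0.4158 0.1892 0.014 ]
 [0.4976 0.1523 0.014 ]
 [0.4647 0.0844 0.014 ]] [0.4407 0.1372 0.014 ]
(np.float64(-25.767249750333143), np.float64(0.08907769830601309)) (np.float64(-24.303413652255127), np.float64(0.08974642627530743)) (np.float64(64.64709479600985), np.float64(0.0731636912327006)) (np.float64(64.14895872143066), np.float64(0.07545451923770238))
tab [0.4253 0.1442 0.033 ] (np.float64(64.12413455594508), np.float64(0.015736956212214173)) (np.float64(-25.943309798034626), np.float64(0.007706866887167282))
tips [[0.4548 0.1183 0.01  ]
 [0.4652 0.1398 0.01  ]] [0.46  0.129 0.01 ] (np.float64(64.13834403692078), np.float64(0.023911699102436755))
(np.float64(64.12908802922574), np.float64(0.02909744214038639))
(np.float64(-23.593702377387793), np.float64(0.04431432445480818)) (np.float64(-24.4205828082857), np.float64(0.022601625022919222))
```

Call:
jog_arm(
  steps=[
    [[0.4,0.7,2.0],[0,0,-0.7]],
    [[0,0,3.0],[0,0,0]],
    [[0,0,0],[0,0,0]],
  ],
)

```text
t: 1.7
tool_pos: [0.4256, 0.1475, 0.2486]
tool_rot: [0.675, 3.065, 0.002]
contact_force: [-0.8, -0.6, -0.7]
opening: 0.0468
```

Run:
```python
from h import *
for i in range(1): rows([.4253,.1440,.191],-25.2)
c=ctrl.camera_info("wrist");np.savez("w2.npz",K=c["K"],C=c["camera_from_world"])
im=ctrl.get_image("wrist");cv2.imwrite("pics/w2.png",im[:,:,::-1]);zoom(im[:,:,::-1],200,170,360,290,"pics/w2z.png",4.7)
rows([.4253,.1440,.191],-25.2)
```

```text
t 1.7 pos [0.4256 0.1475 0.2486] yaw -24.852372769612195 tilt 0.1918776228353907 shift cm [-0.1049 -0.3346  5.7564] rz 0.3476272303878041 F [-0.7723 -0.6141 -0.7136] open 0.04679446662932594
t 1.75 pos [0.4266 0.1477 0.251 ] yaw -24.850298616506834 tilt 0.4295578691946714 shift cm [ 0.0058 -0.4131  5.9971] rz 0.3497013834931657 F [-0.3823 -0.0749  1.5464] open 0.04702879480814478
```

View pics/w2z.png

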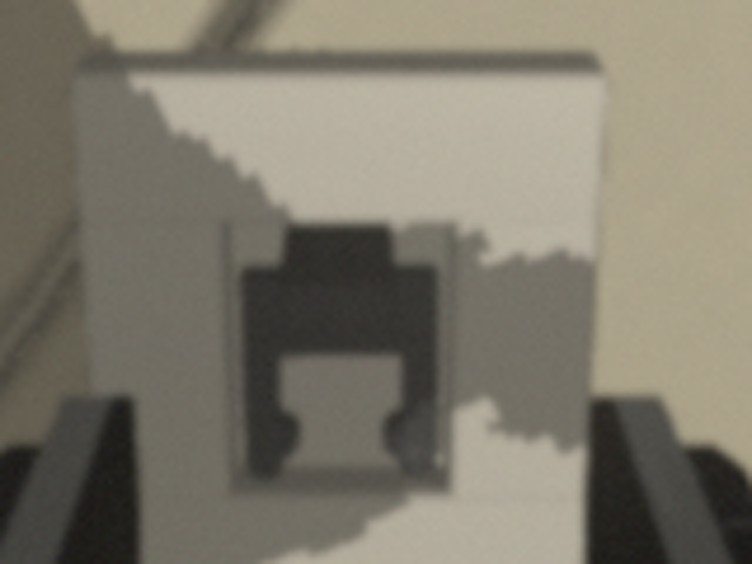

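Run:
```python
from h import *
X=np.load("ct.npy");K=np.load("w2.npz")["K"]
c={"K":K,"camera_from_world":X}
W=lambda l:np.array(l)/4.7+[200,170]-0.4
for H in(.2486,.2505):
  p=back("",W([(226,222),(456,222),(452,488),(233,488)]),H-.014,c);print(H,p[:,:2].round(4).tolist(),p.mean(0))
  p=back("",W([(80,72),(602,72)]),H-.014,c);print(p[:,:2])
  p=back("",W([(243,340),(438,340)]),H-.010,c);print("clip",p)
```

```text
0.2486 [[0.0051, -0.0194], [0.0051, 0.0138], [-0.0382, 0.014], [-0.0382, -0.0195]] [-0.0166 -0.0028  0.2346]
[[ 0.0274 -0.0391]
 [ 0.0274  0.0337]]
clip [[-0.0153 -0.0177  0.2386]
 [-0.0153  0.0117  0.2386]]
0.2505 [[0.0044, -0.0196], [0.0044, 0.0139], [-0.0393, 0.0141], [-0.0393, -0.0197]] [-0.0175 -0.0028  0.2365]
[[ 0.0269 -0.0395]
 [ 0.0269  0.034 ]]
clip [[-0.0162 -0.0179  0.2405]
 [-0.0162  0.0118  0.2405]]
```

Call:
jog_arm(
  steps=[
    [[0,-0.3,2.5],[0,0,0]],
    [[0,0,2.2],[0,0,0]],
    [[0,0,0],[0,0,0]],
  ],
)

```text
t: 2.05
tool_pos: [0.4282, 0.1478, 0.2095]
tool_rot: [0.666, 3.053, 0.011]
contact_force: [-0.2, 0.1, 0.3]
opening: 0.0468
```

Run:
```python
from h import *
rows([.4253,.1440,.191],-25.2)
im=ctrl.get_image("wrist");cv2.imwrite("pics/w3.png",im[:,:,::-1]);zoom(im[:,:,::-1],160,190,400,370,"pics/w3z.png",3.3)
rows([.4253,.1440,.191],-25.2)
```

```text
t 2.05 pos [0.4282 0.1478 0.2095] yaw -24.59592471774892 tilt 1.0225368614444266 shift cm [ 0.1348 -0.4898  1.8437] rz 0.6040752822510775 F [-0.2148  0.1455  0.2975] open 0.04680770841375722
t 2.1 pos [0.429  0.1479 0.2111] yaw -24.597124212199926 tilt 1.1853158648669322 shift cm [ 0.2089 -0.5372  2.0014] rz 0.6028757878000732 F [-0.5879  1.3114  0.0785] open 0.046631924027319256
```

View pics/w3z.png

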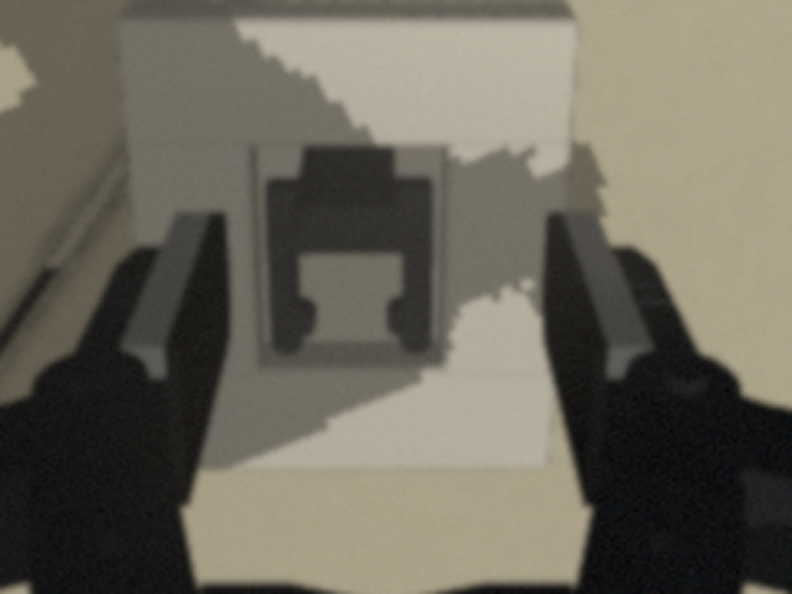

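```bash
cat >> h.py <<'E'
def go(p,yaw):
    T,o=toolT();y=np.radians(yaw);xv=np.array([-np.cos(y),-np.sin(y),0]);zv=np.array([0,0,-1.])
    D=np.c_[xv,np.cross(zv,xv),zv]
    rv=R.from_matrix(T[:3,:3].T@D).as_rotvec(degrees=True)
    print("t",o["t"],"pos",T[:3,3],"shift cm",T[:3,:3].T@(np.array(p)-T[:3,3])*100,"turn",rv,"F",o["contact_force"],"op",o["opening"],"dq",np.abs(o["dq"]).max())
E
python3 - <<'E'
from h import *
go([.4253,.1440,.191],-25.2)
X=np.load("ct.npy");K=np.load("w2.npz")["K"]
c={"K":K,"camera_from_world":X@np.linalg.inv(toolT()[0])}
W=lambda l:np.array(l)/3.3+[160,190]-0.4
p=back("",W([(254,146),(446,146),(441,366),(258,366)]),.014,c);print(p,p.mean(0))
E
```

```text
t 2.1 pos [0.429  0.1479 0.2111] shift cm [ 0.2089 -0.5372  2.0014] turn [0.6899 0.9638 0.6086] F [-0.5879  1.3114  0.0785] op 0.046631924027319256 dq 0.025204842915589512
[[0.4158 0.1321 0.014 ]
 [0.4295 0.1618 0.014 ]
 [0.4697 0.1433 0.014 ]
 [0.4554 0.1128 0.014 ]] [0.4426 0.1375 0.014 ]
```

Call:
jog_arm(
  steps=[
    [[0.1,-0.4,0.5],[0.7,1.0,0.6]],
    [[0,0,0],[0,0,0]],
    [[0,0,0],[0,0,0]],
  ],
)

```text
t: 2.4
tool_pos: [0.4284, 0.1455, 0.2109]
tool_rot: [0.683, 3.061, 0.003]
contact_force: [0.5, 0.1, 0.4]
opening: 0.047
```

Run:
```python
from h import *
go([.4262,.1443,.191],-25.2)
im=ctrl.get_image("wrist");cv2.imwrite("pics/w4.png",im[:,:,::-1]);zoom(im[:,:,::-1],160,190,400,370,"pics/w4z.png",3.3)
go([.4262,.1443,.191],-25.2)
```

```text
t 2.4 pos [0.4284 0.1455 0.2109] shift cm [ 0.1606 -0.2113  1.9914] turn [0.1873 0.2536 0.0311] F [0.4861 0.0769 0.4153] op 0.046964486381244314 dq 0.013795144307182981
t 2.45 pos [0.4284 0.1455 0.2108] shift cm [ 0.1595 -0.2082  1.9834] turn [0.1856 0.247  0.028 ] F [ 0.1164 -0.8908  0.4165] op 0.046836449131216006 dq 0.0063556467219575315
```

View pics/w4z.png

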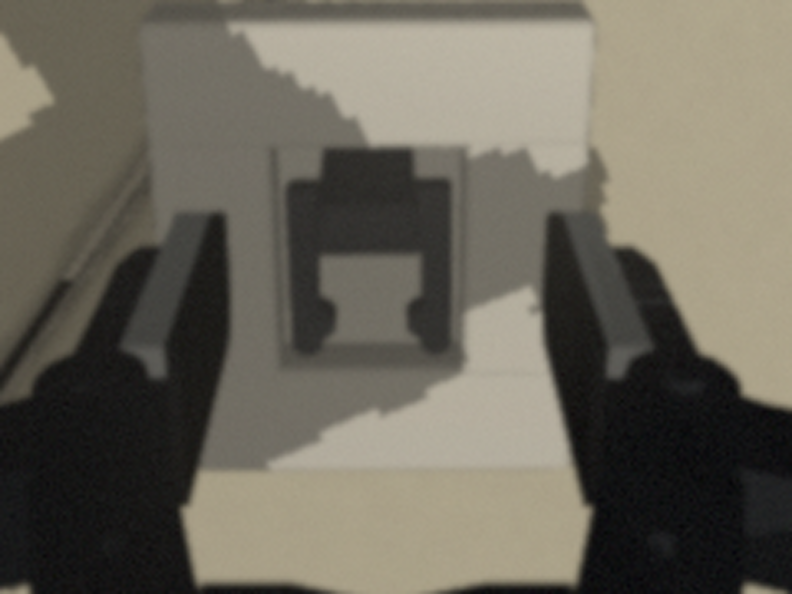

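Run:
```python
from h import *
X=np.load("ct.npy");K=np.load("w2.npz")["K"]
c={"K":K,"camera_from_world":X@np.linalg.inv(toolT()[0])}
W=lambda l:np.array(l)/3.3+[160,190]-0.4
p=back("",W([(274,147),(467,147),(462,366),(279,366)]),.014,c);m=p.mean(0);print(p,m)
y=np.radians(-25.2);tab=m-.017*np.array([np.cos(y),np.sin(y),0]);print(tab)
q=back("",W([(321,206),(415,206)]),.033,c);print("tab back top edge",q,q.mean(0)+.004*np.array([np.cos(y),np.sin(y),0]))
q=back("",W([(288,290),(450,290)]),.010,c);print("arms mid",q.mean(0),np.linalg.norm(q[1]-q[0]), "lateral vs tab",(q.mean(0)-tab)@[-np.sin(y),np.cos(y),0])
go([tab[0],tab[1],.191],-25.2)
```

```text
[[0.4137 0.1323 0.014 ]
 [0.4277 0.162  0.014 ]
 [0.4672 0.1436 0.014 ]
 [0.4528 0.1133 0.014 ]] [0.4403 0.1378 0.014 ]
[0.425 0.145 0.014]
tab back top edge [[0.419  0.1398 0.033 ]
 [0.4251 0.1528 0.033 ]] [0.4257 0.1446 0.033 ]
arms mid [0.4477 0.1339 0.01  ] 0.02961079750120053 lateral vs tab -0.0003547377781629424
t 2.45 pos [0.4284 0.1455 0.2108] shift cm [ 0.3038 -0.1943  1.9828] turn [0.1856 0.247  0.028 ] F [ 0.1164 -0.8908  0.4165] op 0.046836449131216006 dq 0.0063556467219575315
```

Call:
jog_arm(
  steps=[
    [[0.3,-0.25,0.8],[0.2,0.2,0]],
    [[0.1,-0.1,0.8],[0,0,0]],
    [[0,0,0],[0,0,0]],
  ],
)

```text
t: 2.75
tool_pos: [0.4232, 0.1439, 0.1946]
tool_rot: [0.684, 3.064, 0.0]
contact_force: [0.1, -0.5, 0.0]
opening: 0.0472
```

Run:
```python
from h import *
go([.4254,.1447,.191],-25.2)
im=ctrl.get_image("wrist");cv2.imwrite("pics/w5.png",im[:,:,::-1]);zoom(im[:,:,::-1],160,190,400,370,"pics/w5z.png",3.3)
go([.4254,.1447,.191],-25.2)
```

```text
t 2.75 pos [0.4232 0.1439 0.1946] shift cm [-0.1607  0.1666  0.3585] turn [0.0268 0.1146 0.0175] F [ 0.1212 -0.4839  0.0218] op 0.0472062066053361 dq 0.007437673469275749
t 2.8 pos [0.4234 0.1439 0.195 ] shift cm [-0.1425  0.1547  0.3964] turn [0.0428 0.1388 0.0159] F [0.2154 0.4054 0.6681] op 0.047027886533251156 dq 0.01351440607267867
```

View pics/w5z.png

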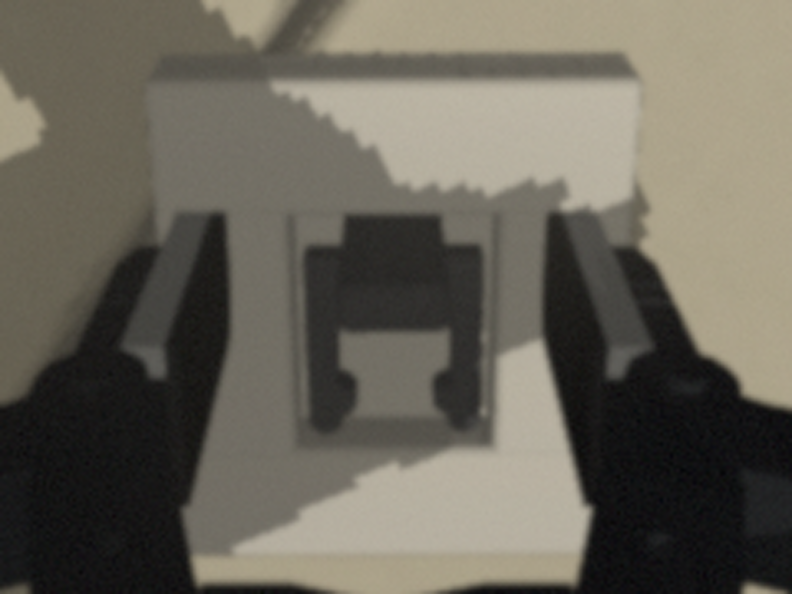

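Call:
jog_arm(
  steps=[
    [[-0.15,0.13,0.2],[0,0.1,0]],
    [[0,0,0.15],[0,0,0]],
    [[0,0,0],[0,0,0]],
  ],
)

```text
t: 3.1
tool_pos: [0.4256, 0.1445, 0.191]
tool_rot: [0.685, 3.066, 0.001]
contact_force: [-0.5, -0.1, -0.1]
opening: 0.047
```

Run:
```python
from h import *
go([.4254,.1447,.191],-25.2)
im=ctrl.get_image("wrist");cv2.imwrite("pics/w6.png",im[:,:,::-1]);zoom(im[:,:,::-1],160,190,400,370,"pics/w6z.png",3.3)
go([.4254,.1447,.191],-25.2)
```

```text
t 3.1 pos [0.4256 0.1445 0.191 ] shift cm [ 0.0241  0.0132 -0.0041] turn [0.0333 0.012  0.013 ] F [-0.5265 -0.128  -0.1464] op 0.0470138738022195 dq 0.00579807845194521
t 3.15 pos [0.4256 0.1445 0.1911] shift cm [0.0273 0.0113 0.0066] turn [0.0384 0.0196 0.0102] F [ 0.5129 -0.2085  0.641 ] op 0.04698714180293284 dq 0.004746737606527042
```

View pics/w6z.png

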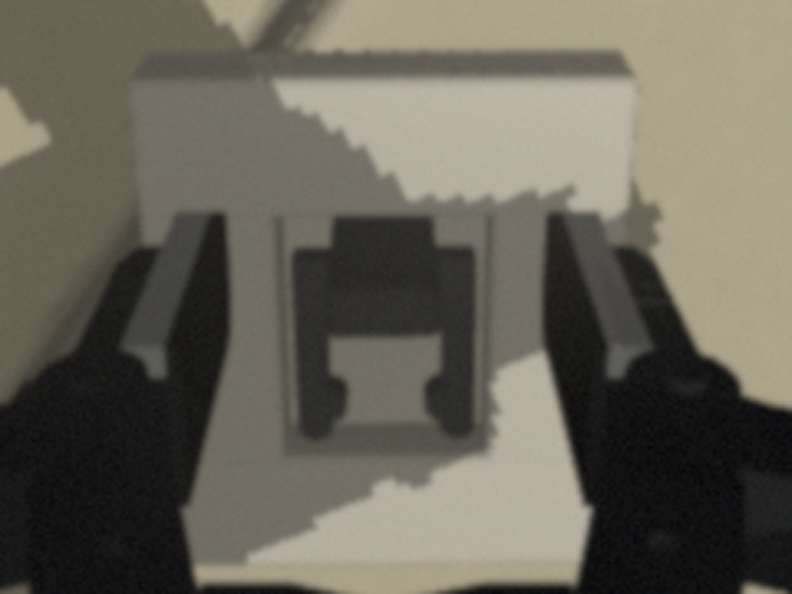

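Call:
jog_arm(
  steps=[
    [[0,0,0],[0,0,0]],
    [[0,0,0],[0,0,0]],
    [[0,0,0],[0,0,0]],
    [[0,0,0],[0,0,0]],
  ],
  fingers=-1,
  grip_force=50,
)

```text
t: 3.55
tool_pos: [0.4259, 0.1446, 0.1916]
tool_rot: [0.685, 3.065, 0.002]
contact_force: [0.1, 0.7, -0.7]
opening: 0.0144
```

Run:
```python
from h import *
go([.4254,.1447,.191],-25.2)
```

```text
t 3.55 pos [0.4259 0.1446 0.1916] shift cm [ 0.0525 -0.0087  0.0554] turn [0.0732 0.0666 0.0128] F [ 0.1289  0.682  -0.651 ] op 0.014448937054945765 dq 0.0016741797158658623
```

Call:
jog_arm(
  steps=[
    [[0,0,-0.8],[0,0,0]],
    [[0,0,-1.0],[0,0,0]],
    [[0,0,-1.5],[0,0,0]],
    [[0,0,-2],[0,0,0]],
    [[0,0,-2.5],[0,0,0]],
    [[0,0,-2.5],[0,0,0]],
  ],
)

```text
t: 4.15
tool_pos: [0.4237, 0.1441, 0.2966]
tool_rot: [-0.684, -3.059, 0.004]
contact_force: [0.4, 0.1, -1.1]
opening: 0.0145
```

Run:
```python
from h import *
y=np.radians(10.5);S=np.array([.505,-.078]);p=S-.060*np.array([np.cos(y),np.sin(y)])
go([p[0],p[1],.30],10.5)
im=ctrl.get_image("wrist");cv2.imwrite("pics/w7.png",im[:,:,::-1])
```

```text
t 4.15 pos [0.4237 0.1441 0.2966] shift cm [-11.9398 -20.1414  -0.3317] turn [ -0.1013  -0.4027 -35.6875] F [ 0.3752  0.0844 -1.1096] op 0.014485896757343858 dq 0.5439712132352377
```

View pics/w7.png

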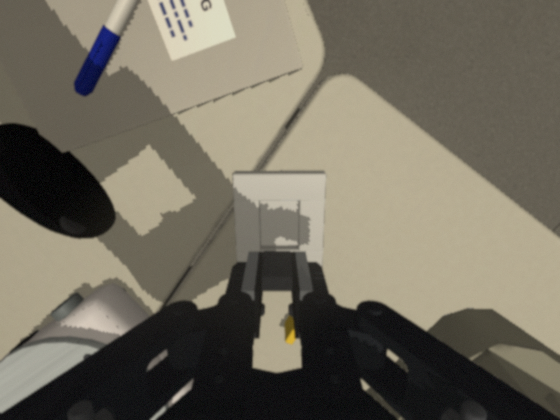

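Run:
```python
from h import *
go([.515,-.080,.33],-10)
go([.515,-.080,.33],-25)
```

```text
t 4.2 pos [0.4253 0.1445 0.3018] shift cm [-17.6683 -16.4966  -2.8245] turn [  0.0494   0.0515 -15.179 ] F [2.0253 1.793  2.7466] op 0.014359063902338386 dq 0.11678086937058181
t 4.2 pos [0.4253 0.1445 0.3018] shift cm [-17.6683 -16.4966  -2.8245] turn [ 0.0556  0.0445 -0.179 ] F [2.0253 1.793  2.7466] op 0.014359063902338386 dq 0.11678086937058181
```

Call:
jog_arm(
  steps=[
    [[-2.5,-2.4,-0.6],[0,0,0]],
    [[-3.2,-3.0,-0.6],[0,0,0]],
    [[-3.2,-3.0,-0.6],[0,0,0]],
    [[-3.2,-3.0,-0.6],[0,0,0]],
    [[-3.2,-3.0,-0.4],[0,0,0]],
    [[-2.0,-1.8,0],[0,0,0]],
    [[0,0,0],[0,0,0]],
    [[0,0,0],[0,0,0]],
  ],
)

```text
t: 5.0
tool_pos: [0.5161, -0.0834, 0.3389]
tool_rot: [0.676, 3.053, 0.005]
contact_force: [-0.5, 0.9, -1.4]
opening: 0.0143
```

Run:
```python
from h import *
go([.515,-.080,.33],-25)
c=ctrl.camera_info("wrist");np.savez("w8.npz",K=c["K"],C=c["camera_from_world"])
im=ctrl.get_image("wrist");cv2.imwrite("pics/w8.png",im[:,:,::-1])
go([.515,-.080,.33],-25)
```

```text
t 5.0 pos [ 0.5161 -0.0834  0.3389] shift cm [0.256  0.2506 0.8868] turn [0.3635 0.7929 0.0341] F [-0.5124  0.9273 -1.364 ] op 0.014330240662766345 dq 0.019631861925160626
t 5.05 pos [ 0.5161 -0.083   0.3389] shift cm [0.2356 0.2239 0.8833] turn [0.3457 0.8093 0.0786] F [-0.2727  0.8218 -0.4961] op 0.014018883584383256 dq 0.022658209198794233
```

View pics/w8.png

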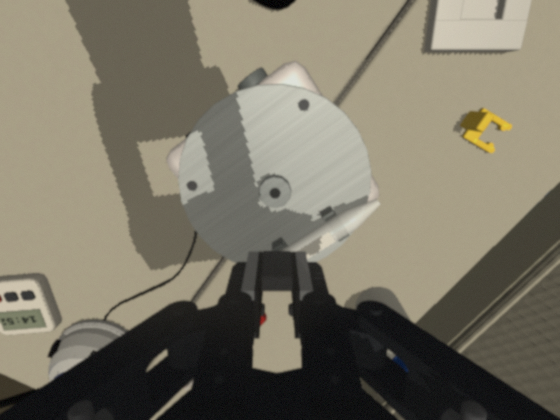

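Run:
```python
from h import *
im=cv2.imread("pics/w8.png");zoom(im,165,60,390,270,"pics/w8z.png",2.8)
zoom(im,245,160,305,220,"pics/w8y.png",8)
```

```text
(no output)
```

View pics/w8z.png

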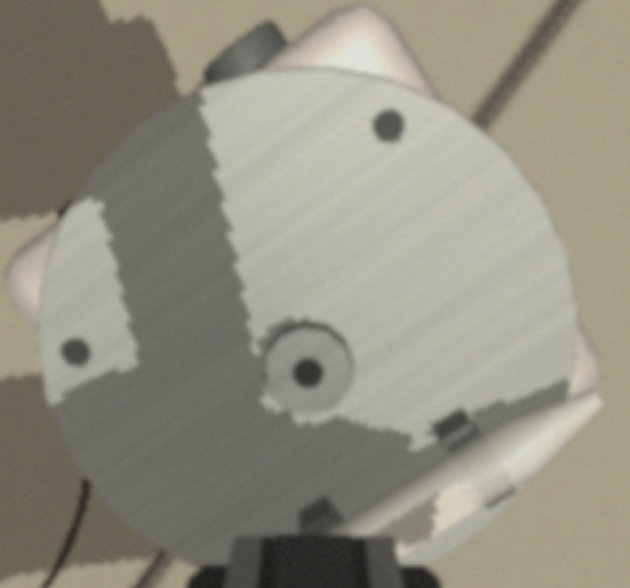

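View pics/w8y.png

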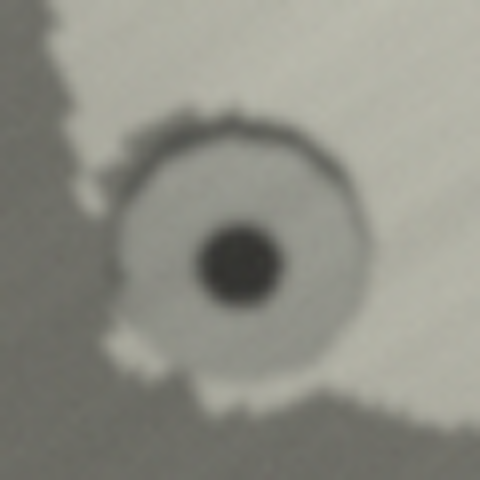

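Run:
```python
from h import *
f=np.load("w8.npz");c={"K":f["K"],"camera_from_world":f["C"]}
print("spindle",back("",[(275.1,191.6)],.085,c))
W=lambda l:np.array(l)/2.8+[165,60]-0.35
E=np.array([(320,68),(205,92),(130,150),(80,210),(42,310),(50,400),(430,92),(500,145),(550,215),(578,330),(110,500)])
p=back("",W(E),.068,c)[:,:2]
A=np.c_[2*p,np.ones(len(p))];s=np.linalg.lstsq(A,(p**2).sum(1),rcond=None)[0];print("plat",s[:2],np.sqrt(s[2]+s[:2]@s[:2]))
a=back("",W([(389,126),(76,352)]),.068,c);d=a[0]-a[1];print(a,"screw dir",np.degrees(np.arctan2(d[1],d[0])))
a=back("",W([(602,403),(345,530)]),.081,c);d=a[0]-a[1];print("tube",np.degrees(np.arctan2(d[1],d[0])))
S=back("",[(275.1,191.6)],.085,c)[0];y=np.radians(10.5);u=np.array([np.cos(y),np.sin(y),0])
T,_=toolT()
for yy in(10.5,-25):
  y=np.radians(yy);u=np.array([np.cos(y),np.sin(y),0]);q=S-.06*u;go([q[0],q[1],.30],yy)
```

```text
spindle [[ 0.5037 -0.0768  0.085 ]]
plat [ 0.505  -0.0764] 0.07366246449195775
[[ 0.4584 -0.0331  0.068 ]
 [ 0.4765 -0.135   0.068 ]] screw dir 100.08411936478365
tube 93.7417728163701
t 5.05 pos [ 0.5161 -0.083   0.3389] shift cm [ 6.3238 -3.4537  3.7755] turn [  0.0838   0.8903 -35.4207] F [-0.2727  0.8218 -0.4961] op 0.014018883584383256 dq 0.022658209198794233
t 5.05 pos [ 0.5161 -0.083   0.3389] shift cm [7.4343 0.0321 3.7808] turn [0.3457 0.8093 0.0786] F [-0.2727  0.8218 -0.4961] op 0.014018883584383256 dq 0.022658209198794233
```

Call:
jog_arm(
  steps=[
    [[3.0,-1.7,0.3],[0.3,0.8,0]],
    [[3.0,-1.7,0.3],[0,0,0]],
    [[0,0,0.3],[0,0,-8.5]],
    [[0,0,0.3],[0,0,-8.5]],
    [[0,0,0.3],[0,0,-8.5]],
    [[0,0,0],[0,0,-8.5]],
    [[0,0,0],[0,0,0]],
  ],
)

```text
t: 5.75
tool_pos: [0.4413, -0.0797, 0.3201]
tool_rot: [0.278, -3.126, -0.006]
contact_force: [0.7, 0.3, -1.0]
opening: 0.0142
```

Run:
```python
from h import *
S=np.array([.5045,-.0775]);y=np.radians(10.2);u=np.array([np.cos(y),np.sin(y)]);q=S-.058*u;go([q[0],q[1],.275],10.2)
im=ctrl.get_image("wrist");cv2.imwrite("pics/w9.png",im[:,:,::-1])
im=ctrl.get_image("scene");zoom(im[:,:,::-1],180,120,380,300,"pics/s9.png",3.3)
go([q[0],q[1],.275],10.2)
```

```text
t 5.75 pos [ 0.4413 -0.0797  0.3201] shift cm [-0.4671 -0.9173  4.5063] turn [ 0.2383 -0.1423 -0.0497] F [ 0.6584  0.3473 -0.951 ] op 0.014155399334001166 dq 0.04173158890878503
t 5.85 pos [ 0.4415 -0.08    0.3202] shift cm [-0.4574 -0.8848  4.5179] turn [ 0.2323 -0.1379 -0.2326] F [ 0.7842  0.727  -0.8863] op 0.014373370660630096 dq 0.010507173861793874
```

View pics/w9.png

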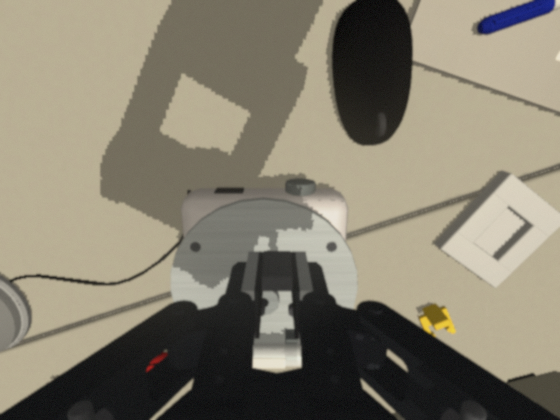

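View pics/s9.png

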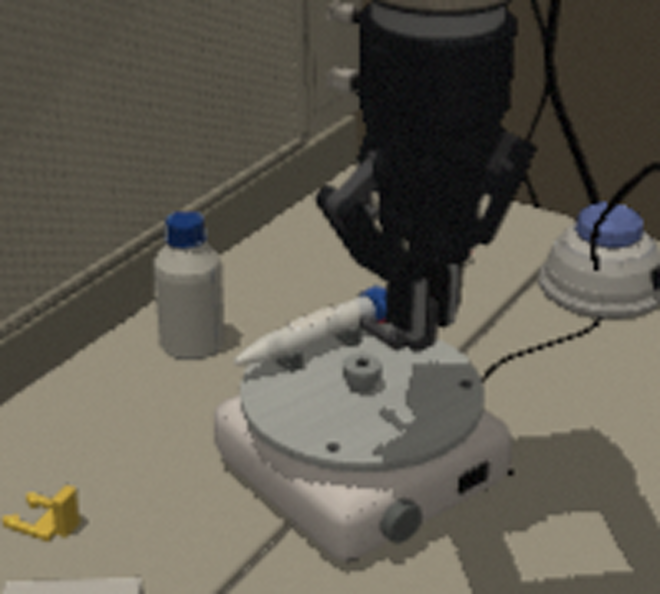

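Call:
jog_arm(
  steps=[
    [[-0.46,-0.88,1.8],[0.2,-0.1,-0.2]],
    [[-0.1,-0.1,1.8],[0,0,0]],
    [[0,0,0.7],[0,0,0]],
    [[0,0,0],[0,0,0]],
  ],
)

```text
t: 6.25
tool_pos: [0.4492, -0.0872, 0.2774]
tool_rot: [-0.269, 3.128, -0.001]
contact_force: [0.2, 0.1, -1.0]
opening: 0.0143
```

Run:
```python
from h import *
S=np.array([.5045,-.0775]);y=np.radians(10.2);u=np.array([np.cos(y),np.sin(y)]);q=S-.058*u;go([q[0],q[1],.2543],10.2)
im=ctrl.get_image("wrist");cv2.imwrite("pics/w10.png",im[:,:,::-1]);zoom(im[:,:,::-1],160,190,400,370,"pics/w10z.png",3.3)
go([q[0],q[1],.2543],10.2)
```

```text
t 6.25 pos [ 0.4492 -0.0872  0.2774] shift cm [ 0.189  -0.0202  2.313 ] turn [-0.062   0.1313 -0.3643] F [ 0.1503  0.0902 -0.9792] op 0.014298984991986086 dq 0.015568448587251106
t 6.3 pos [ 0.4493 -0.0873  0.278 ] shift cm [ 0.2044 -0.0122  2.3647] turn [-0.0833  0.1695 -0.3515] F [-0.331   0.8736 -1.064 ] op 0.014416234293558533 dq 0.014222398968754086
```

View pics/w10z.png

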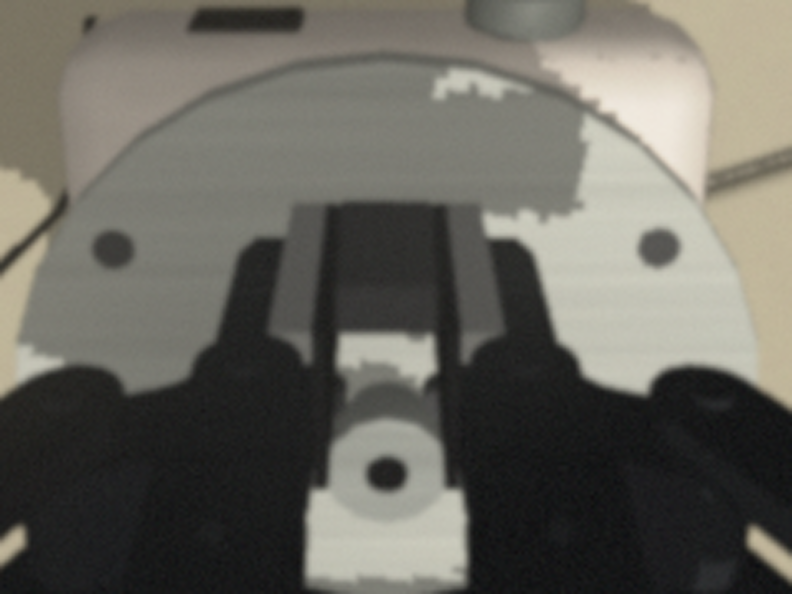

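Run:
```python
from h import *
X=np.load("ct.npy");K=np.load("w2.npz")["K"]
T,_=toolT();c={"K":K,"camera_from_world":X@np.linalg.inv(T)}
W=lambda l:np.array(l)/3.3+[160,190]-0.4
s=back("",W([(386,470)]),.085,c)[0];print("sp",s,"tool",np.linalg.inv(T)@[*s,1])
a=back("",W([(113,249),(659,247)]),.068,c);print("screws tool",[(np.linalg.inv(T)@[*k,1])[:2] for k in a])
```

```text
sp [ 0.5039 -0.0779  0.085 ] tool [-0.0547  0.0002  0.1931  1.    ]
screws tool [array([-0.0181, -0.0517]), array([-0.0176,  0.052 ])]
```

Call:
jog_arm(
  steps=[
    [[0.3,0,0.8],[0,0.15,0]],
    [[0.1,0,0.7],[0,0,0]],
    [[0,0,0.3],[0,0,0]],
    [[0,0,0],[0,0,0]],
  ],
)

```text
t: 6.7
tool_pos: [0.4456, -0.088, 0.2606]
tool_rot: [-0.268, 3.127, -0.005]
contact_force: [-0.5, 0.2, -0.8]
opening: 0.0141
```

Run:
```python
from h import *
S=np.array([.5042,-.0777]);y=np.radians(10.2);u=np.array([np.cos(y),np.sin(y)]);q=S-.058*u;go([q[0],q[1],.2543],10.2)
```

```text
t 6.7 pos [ 0.4456 -0.088   0.2606] shift cm [-0.1479 -0.0218  0.6345] turn [-0.1878  0.1817 -0.4047] F [-0.5348  0.1561 -0.7633] op 0.014058980315849703 dq 0.005504565210026435
```

Near the platform now, so I'm lowering in small steps.

Call:
jog_arm(
  steps=[
    [[-0.1,0,0.25],[-0.2,0.2,-0.3]],
    [[0,0,0.2],[0,0,0]],
    [[0,0,0],[0,0,0]],
  ],
)

```text
t: 7.0
tool_pos: [0.4469, -0.0879, 0.2563]
tool_rot: [-0.277, 3.129, 0.0]
contact_force: [0.0, -0.3, 0.3]
opening: 0.0142
```

Run:
```python
from h import *
S=np.array([.5042,-.0777]);y=np.radians(10.2);u=np.array([np.cos(y),np.sin(y)]);q=S-.058*u;go([q[0],q[1],.2543],10.2)
im=ctrl.get_image("scene");cv2.imwrite("pics/s11.png",im[:,:,::-1]);zoom(im[:,:,::-1],240,200,340,280,"pics/s11z.png",7)
go([q[0],q[1],.2543],10.2)
```

```text
t 7.0 pos [ 0.4469 -0.0879  0.2563] shift cm [-0.0195 -0.0089  0.1977] turn [ 0.0056  0.0144 -0.0947] F [ 0.0191 -0.276   0.3482] op 0.014162844450190636 dq 0.006949770857796139
t 7.05 pos [ 0.447  -0.088   0.2564] shift cm [-0.0153 -0.004   0.2109] turn [-0.0028  0.0242 -0.0964] F [-0.2945 -0.2041 -0.3288] op 0.014087785096223748 dq 0.0014002068384086578
```

View pics/s11z.png

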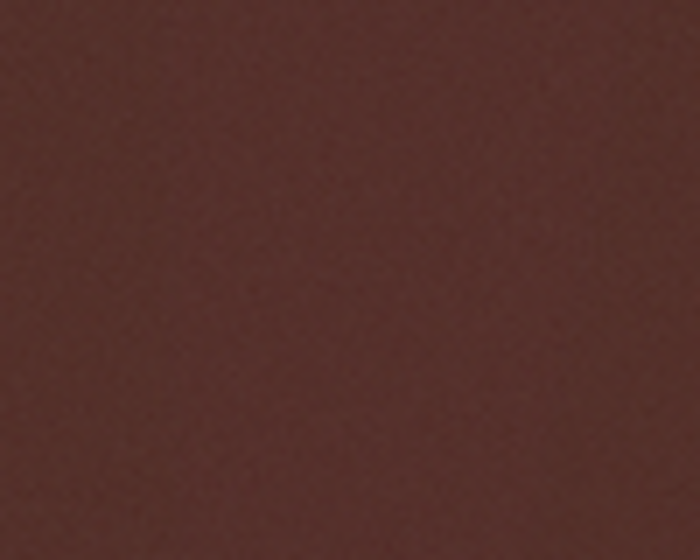

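Call:
jog_arm(
  steps=[
    [[0,0,0.1],[0,0,0]],
    [[0,0,0.1],[0,0,0]],
  ],
)

```text
t: 7.25
tool_pos: [0.4472, -0.088, 0.2547]
tool_rot: [-0.277, 3.128, -0.001]
contact_force: [-0.5, 0.2, -1.3]
opening: 0.0141
```

Run:
```python
from h import *
S=np.array([.5042,-.0777]);y=np.radians(10.2);u=np.array([np.cos(y),np.sin(y)]);q=S-.058*u;go([q[0],q[1],.2543],10.2)
im=ctrl.get_image("wrist");cv2.imwrite("pics/w11.png",im[:,:,::-1]);zoom(im[:,:,::-1],160,190,400,370,"pics/w11z.png",3.3)
go([q[0],q[1],.2543],10.2)
```

```text
t 7.25 pos [ 0.4472 -0.088   0.2547] shift cm [0.0059 0.0046 0.041 ] turn [-0.0278  0.0652 -0.0926] F [-0.4882  0.2292 -1.3341] op 0.01413944537987927 dq 0.023556786723346948
t 7.3 pos [ 0.4471 -0.088   0.2545] shift cm [-0.0009  0.0046  0.0235] turn [-0.0182  0.0528 -0.0978] F [-0.3779  0.5108 -0.7829] op 0.014363860945949734 dq 0.0048610507823305905
```

View pics/s11.png

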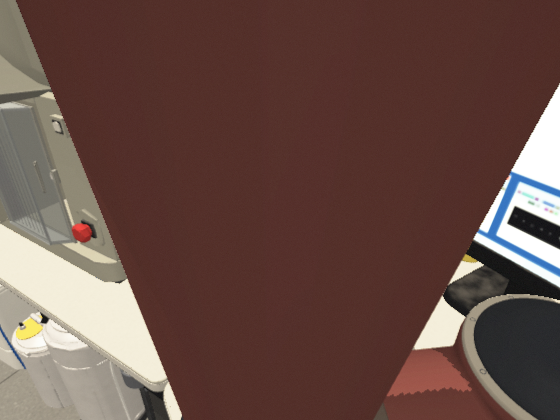

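View pics/w11z.png

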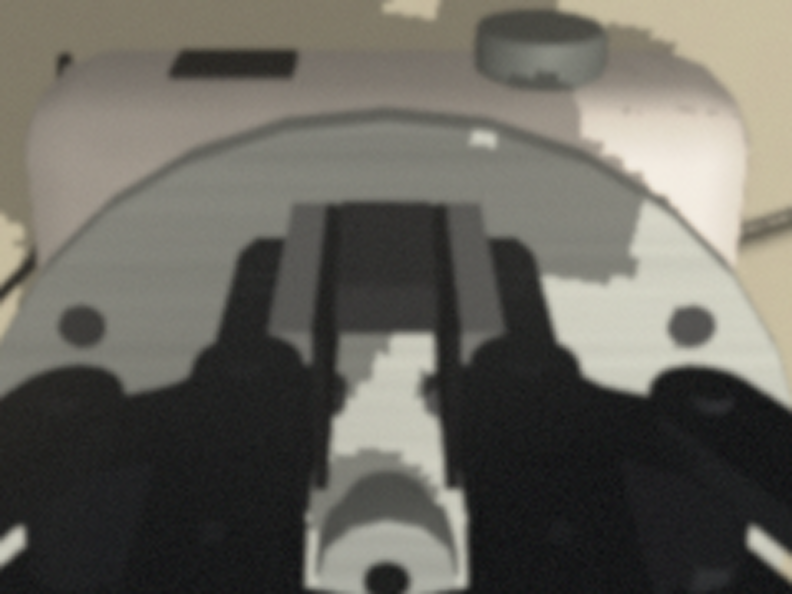

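Call:
jog_arm(
  steps=[
    [[0,0,0.06],[0,0,0]],
    [[0,0,0.05],[0,0,0]],
  ],
)

```text
t: 7.5
tool_pos: [0.4475, -0.0881, 0.2544]
tool_rot: [-0.277, 3.127, -0.001]
contact_force: [-0.3, -0.9, 2.1]
opening: 0.0144
```

Call:
jog_arm(
  steps=[
    [[0,0,0],[0,0,0]],
    [[0,0,0],[0,0,0]],
    [[0,0,0],[0,0,0]],
  ],
  fingers=-0.25,
)

```text
t: 7.8
tool_pos: [0.4477, -0.0882, 0.2545]
tool_rot: [-0.276, 3.127, -0.002]
contact_force: [0.2, -1.1, 0.3]
opening: 0.0321
```

Run:
```python
from h import *
S=np.array([.5042,-.0777]);y=np.radians(10.2);u=np.array([np.cos(y),np.sin(y)]);q=S-.058*u;go([q[0],q[1],.2543],10.2)
im=ctrl.get_image("wrist");cv2.imwrite("pics/w12.png",im[:,:,::-1]);zoom(im[:,:,::-1],160,190,400,370,"pics/w12z.png",3.3)
```

```text
t 7.8 pos [ 0.4477 -0.0882  0.2545] shift cm [0.0509 0.0312 0.0234] turn [-0.0802  0.1585 -0.0959] F [ 0.1634 -1.1164  0.2888] op 0.03213270678501485 dq 0.002552104188752693
```

View pics/w12z.png

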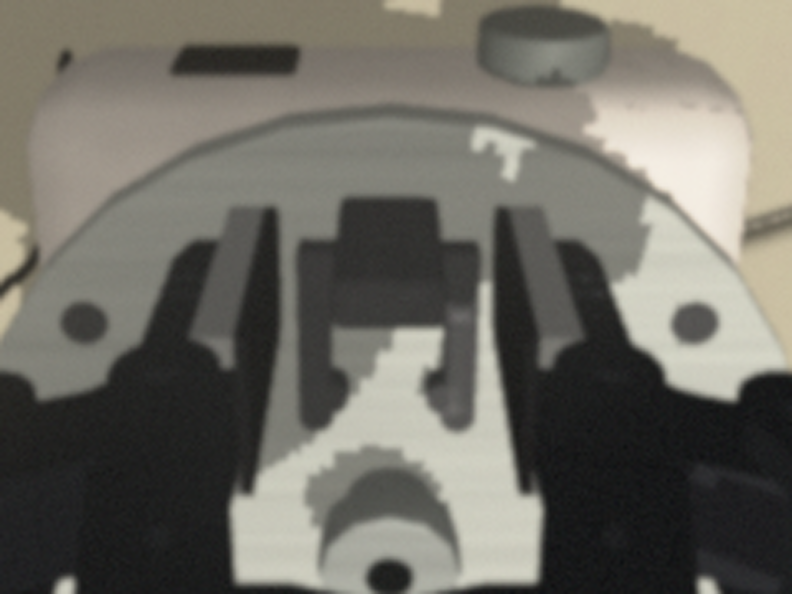

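Call:
jog_arm(
  steps=[
    [[0,0,-0.8],[0,0,0]],
    [[0,0,-2.0],[0,0,0]],
    [[0,0,-2.5],[0,0,0]],
    [[2.0,0,-0.5],[0,0.15,0]],
    [[2.0,0,0],[0,0,0]],
    [[0,0,0],[0,0,0]],
  ],
)

```text
t: 8.45
tool_pos: [0.4074, -0.0953, 0.3174]
tool_rot: [-0.278, 3.128, -0.003]
contact_force: [0.8, 0.7, -0.6]
opening: 0.0316
```

Call:
jog_arm(
  steps=[
    [[0,0,0],[0,0,0]],
    [[0,0,0],[0,0,0]],
  ],
  fingers=-1,
)

```text
t: 8.65
tool_pos: [0.4079, -0.0953, 0.3183]
tool_rot: [-0.277, 3.126, -0.004]
contact_force: [-1.2, 0.8, 0.1]
opening: 0.0039
```

Run:
```python
from h import *
S=np.array([.5042,-.0777]);y=np.radians(10.2);u=np.array([np.cos(y),np.sin(y)]);q=S-.085*u;go([q[0],q[1],.245],10.2)
c=ctrl.camera_info("wrist");np.savez("w13.npz",K=c["K"],C=c["camera_from_world"])
im=ctrl.get_image("wrist");cv2.imwrite("pics/w13.png",im[:,:,::-1]);zoom(im[:,:,::-1],160,190,400,370,"pics/w13z.png",3.3)
go([q[0],q[1],.245],10.2)
```

```text
t 8.65 pos [ 0.4079 -0.0953  0.3183] shift cm [-1.273   0.0486  7.3355] turn [-0.1739  0.1615 -0.0791] F [-1.2485  0.7899  0.0988] op 0.003888551374144998 dq 0.007581156747209878
t 8.7 pos [ 0.408  -0.0953  0.3183] shift cm [-1.263   0.0494  7.3348] turn [-0.1735  0.1584 -0.0683] F [-0.7315  0.6447  0.5494] op 0.00023023342821908757 dq 0.009298178746022762
```

View pics/w13.png

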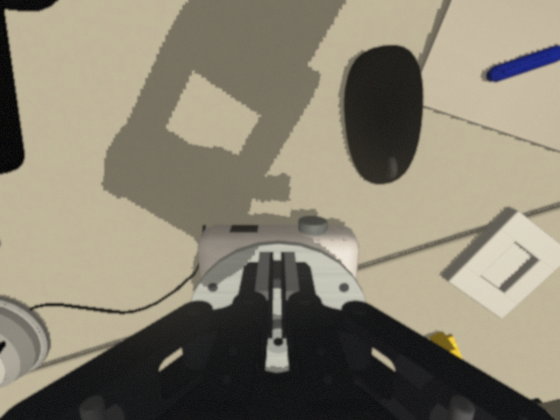

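View pics/w13z.png

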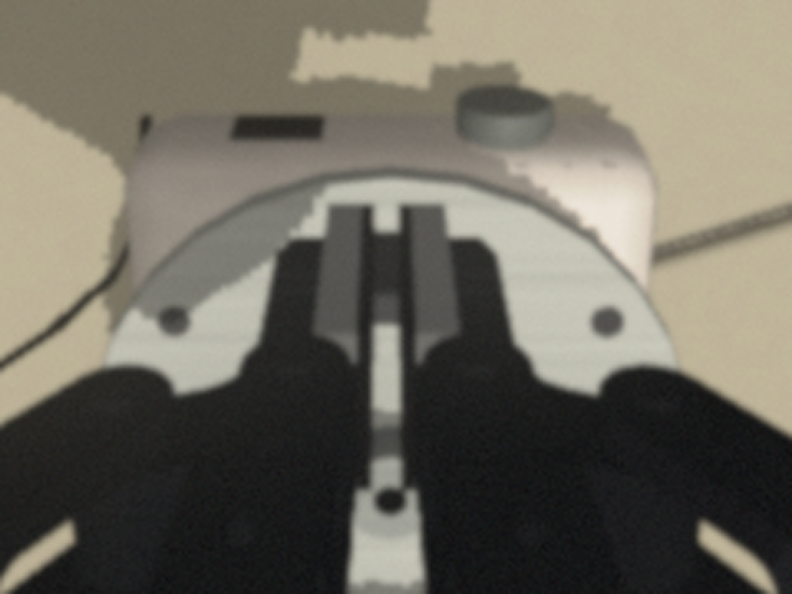

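Call:
jog_arm(
  steps=[
    [[-1.2,0.07,2.0],[-0.2,0.2,0]],
    [[-0.2,0,2.0],[0,0,0]],
    [[0,0,1.8],[0,0,0]],
    [[0,0,0.5],[0,0,0]],
    [[0,0,0],[0,0,0]],
  ],
)

```text
t: 9.2
tool_pos: [0.4247, -0.0918, 0.2537]
tool_rot: [0.28, -3.129, -0.001]
contact_force: [0.3, -0.4, 0.4]
opening: -0.0003
```

Run:
```python
from h import *
S=np.array([.5042,-.0777]);y=np.radians(10.2);u=np.array([np.cos(y),np.sin(y)]);q=S-.085*u;go([q[0],q[1],.245],10.2)
im=ctrl.get_image("wrist");cv2.imwrite("pics/w14.png",im[:,:,::-1]);zoom(im[:,:,::-1],160,190,400,370,"pics/w14z.png",3.3)
go([q[0],q[1],.245],10.2)
```

```text
t 9.2 pos [ 0.4247 -0.0918  0.2537] shift cm [ 0.4296 -0.0244  0.8673] turn [ 0.0476 -0.0195  0.0201] F [ 0.3167 -0.3531  0.4302] op -0.0003137975685065931 dq 0.016799882732230226
t 9.25 pos [ 0.4248 -0.0918  0.2541] shift cm [ 0.4322 -0.0192  0.9062] turn [0.027  0.0093 0.0178] F [-0.4571  0.2241 -0.5972] op -0.00043952821452918664 dq 0.01952428793295398
```

View pics/w14z.png

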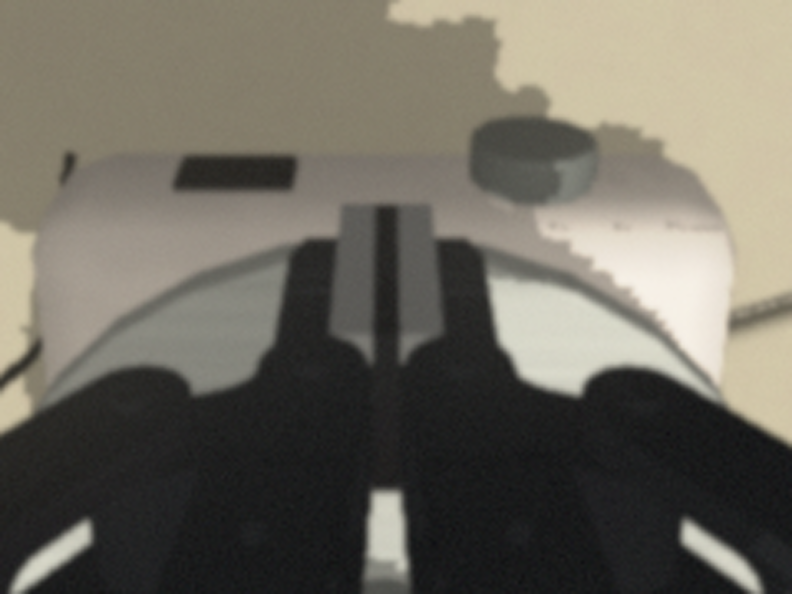

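Call:
jog_arm(
  steps=[
    [[0.1,0,0.5],[0,0,0]],
    [[0,0,0.35],[0,0,0]],
    [[0,0,0],[0,0,0]],
  ],
)

```text
t: 9.55
tool_pos: [0.4247, -0.0923, 0.2471]
tool_rot: [-0.28, 3.126, -0.002]
contact_force: [-0.3, 0.0, 1.1]
opening: 0.0001
```

Run:
```python
from h import *
S=np.array([.5042,-.0777]);y=np.radians(10.2);u=np.array([np.cos(y),np.sin(y)]);q=S-.075*u;go([q[0],q[1],.2445],10.2)
```

```text
t 9.55 pos [ 0.4247 -0.0923  0.2471] shift cm [-0.5867  0.0277  0.2669] turn [-0.0846  0.1931  0.0222] F [-0.3306  0.0398  1.0552] op 0.00010133681240056434 dq 0.0074299308238598896
```

Call:
jog_arm(
  steps=[
    [[-0.3,0.03,0.25],[-0.1,0.2,0]],
    [[-0.3,0,0],[0,0,0]],
    [[-0.3,0,0],[0,0,0]],
  ],
)

```text
t: 9.85
tool_pos: [0.4342, -0.0905, 0.2454]
tool_rot: [-0.279, 3.128, -0.001]
contact_force: [-0.6, -0.4, 0.6]
opening: 0.0001
```

Run:
```python
from h import *
S=np.array([.5042,-.0777]);y=np.radians(10.2);u=np.array([np.cos(y),np.sin(y)]);q=S-.041*u;go([q[0],q[1],.2445],10.2)
```

```text
t 9.85 pos [ 0.4342 -0.0905  0.2454] shift cm [-3.0206  0.0198  0.0957] turn [-0.0394  0.0682 -0.0039] F [-0.5577 -0.3836  0.5536] op 0.00013628451836703213 dq 0.08492980962950555
```

Call:
jog_arm(
  steps=[
    [[-0.3,0,0.03],[0,0,0]],
    [[-0.3,0,0],[0,0,0]],
    [[-0.3,0,0],[0,0,0]],
    [[-0.3,0,0],[0,0,0]],
  ],
)

```text
t: 10.25
tool_pos: [0.4472, -0.0882, 0.2453]
tool_rot: [-0.279, 3.128, -0.001]
contact_force: [-0.9, -0.7, 0.1]
opening: -0.0003
```

Run:
```python
from h import *
S=np.array([.5042,-.0777]);y=np.radians(10.2);u=np.array([np.cos(y),np.sin(y)]);q=S-.041*u;go([q[0],q[1],.2445],10.2)
im=ctrl.get_image("wrist");cv2.imwrite("pics/w15.png",im[:,:,::-1]);zoom(im[:,:,::-1],160,190,400,370,"pics/w15z.png",3.3)
im=ctrl.get_image("top");cv2.imwrite("pics/t15.png",im[:,:,::-1]);zoom(im[:,:,::-1],220,200,320,290,"pics/t15z.png",6)
go([q[0],q[1],.2445],10.2)
```

```text
t 10.25 pos [ 0.4472 -0.0882  0.2453] shift cm [-1.692   0.0257  0.0857] turn [-0.0481  0.0465  0.0096] F [-0.8946 -0.6516  0.0949] op -0.00025460067955409107 dq 0.08357006645577972
t 10.35 pos [ 0.4473 -0.0882  0.2454] shift cm [-1.6827  0.0277  0.0936] turn [-0.0514  0.0699  0.0194] F [0.1963 0.5085 0.2927] op 6.304376757305031e-05 dq 0.00905578677426107
```

View pics/w15z.png

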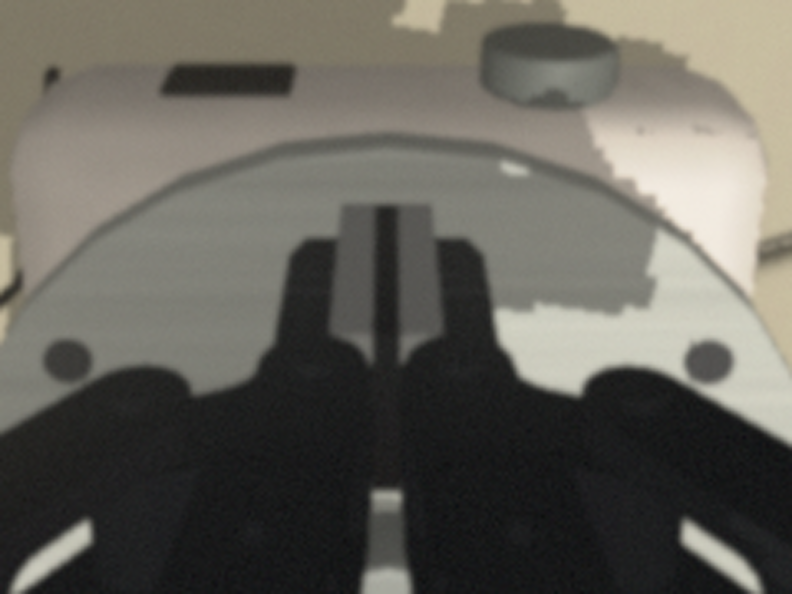

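View pics/t15z.png

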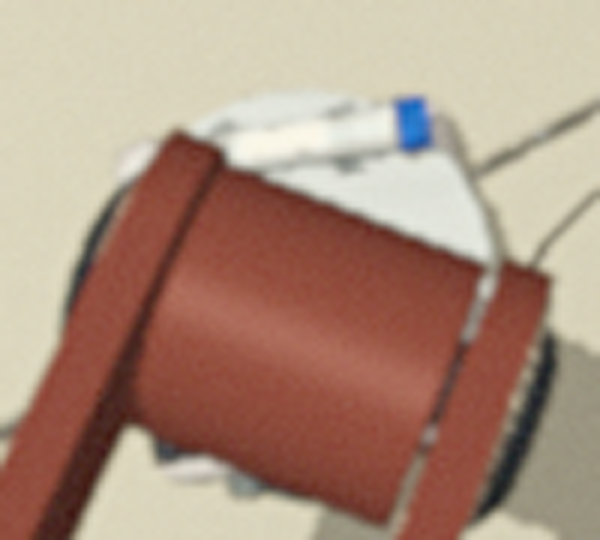

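Call:
jog_arm(
  steps=[
    [[-0.3,0.02,0.05],[0,0,0]],
    [[-0.3,0,0],[0,0,0]],
    [[-0.3,0,0],[0,0,0]],
  ],
)

```text
t: 10.65
tool_pos: [0.4563, -0.0863, 0.2448]
tool_rot: [0.28, -3.129, 0.001]
contact_force: [-4.2, -0.6, 2.9]
opening: -0.0001
```

Call:
jog_arm(
  steps=[
    [[-0.3,0,0],[0,0,0]],
    [[-0.3,0,0],[0,0,0]],
  ],
)

```text
t: 10.85
tool_pos: [0.4619, -0.0855, 0.2449]
tool_rot: [0.28, -3.122, 0.002]
contact_force: [-7.2, -1.7, 6.2]
opening: 0.0
```

Run:
```python
from h import *
S=np.array([.5042,-.0777]);y=np.radians(10.2);u=np.array([np.cos(y),np.sin(y)]);q=S-.041*u;go([q[0],q[1],.2445],10.2)
im=ctrl.get_image("wrist");cv2.imwrite("pics/w16.png",im[:,:,::-1]);zoom(im[:,:,::-1],160,190,400,370,"pics/w16z.png",3.3)
go([q[0],q[1],.2445],10.2)
```

```text
t 10.85 pos [ 0.4619 -0.0855  0.2449] shift cm [-0.2038  0.0144  0.0352] turn [-0.0314 -0.3819  0.0441] F [-7.1698 -1.7232  6.236 ] op 3.8489695859490117e-05 dq 0.07769300160114545
t 10.9 pos [ 0.4621 -0.0854  0.2449] shift cm [-0.1792  0.0165  0.0411] turn [-0.0348 -0.3637  0.0477] F [-6.8003 -0.8921  4.0391] op -0.00024095906743705774 dq 0.0073742866471029145
```

View pics/w16z.png

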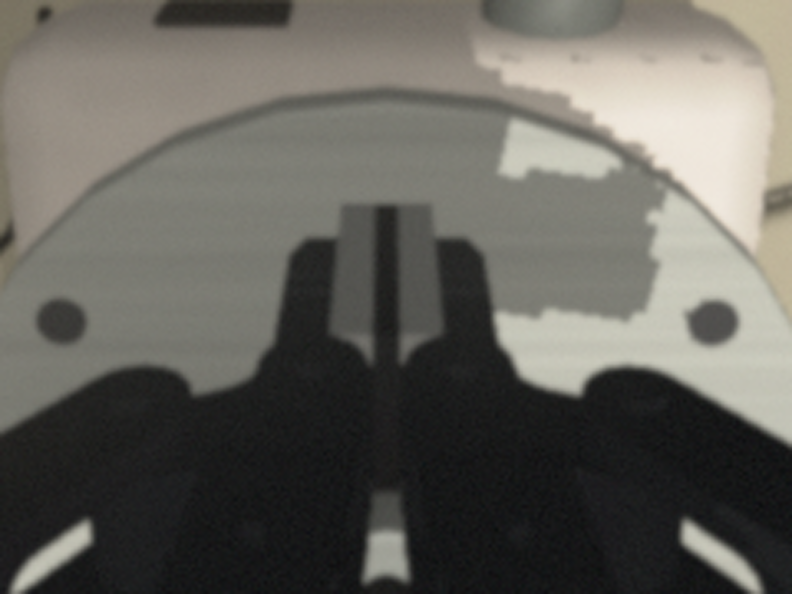

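Call:
jog_arm(
  steps=[
    [[-0.3,0.02,-0.03],[0,-0.2,0]],
    [[-0.25,0,-0.02],[0,0,0]],
  ],
)

```text
t: 11.1
tool_pos: [0.467, -0.0844, 0.245]
tool_rot: [0.28, -3.121, 0.001]
contact_force: [-1.5, -0.6, 1.1]
opening: -0.0001
```

Call:
jog_arm(
  steps=[
    [[0,0,0],[0,0,0]],
  ],
)

```text
t: 11.2
tool_pos: [0.4673, -0.0843, 0.2449]
tool_rot: [0.28, -3.122, 0.001]
contact_force: [-1.3, -0.5, 1.8]
opening: 0.0002
```

Call:
jog_arm(
  steps=[
    [[0,0,0],[0,0,0]],
  ],
)

```text
t: 11.3
tool_pos: [0.4674, -0.0843, 0.2449]
tool_rot: [0.28, -3.122, 0.001]
contact_force: [-2.0, -0.9, 1.1]
opening: -0.0002
```

Run:
```python
from h import *
S=np.array([.5042,-.0777]);y=np.radians(10.2);u=np.array([np.cos(y),np.sin(y)]);q=S-.041*u;go([q[0],q[1],.2445],10.2)
im=ctrl.get_image("wrist");cv2.imwrite("pics/w17.png",im[:,:,::-1]);zoom(im[:,:,::-1],160,190,400,370,"pics/w17z.png",3.3)
go([q[0],q[1],.2445],10.2)
```

```text
t 11.3 pos [ 0.4674 -0.0843  0.2449] shift cm [ 0.3573 -0.0012  0.0455] turn [-0.0057 -0.4294  0.0613] F [-2.0331 -0.9347  1.0951] op -0.00015764463920047645 dq 0.004324332786405023
t 11.35 pos [ 0.4673 -0.0843  0.2449] shift cm [ 0.3547 -0.      0.0447] turn [-0.0083 -0.4274  0.0575] F [-1.3223  0.5975  0.3693] op -0.0001715759738859968 dq 0.0034252211701466914
```

View pics/w17z.png

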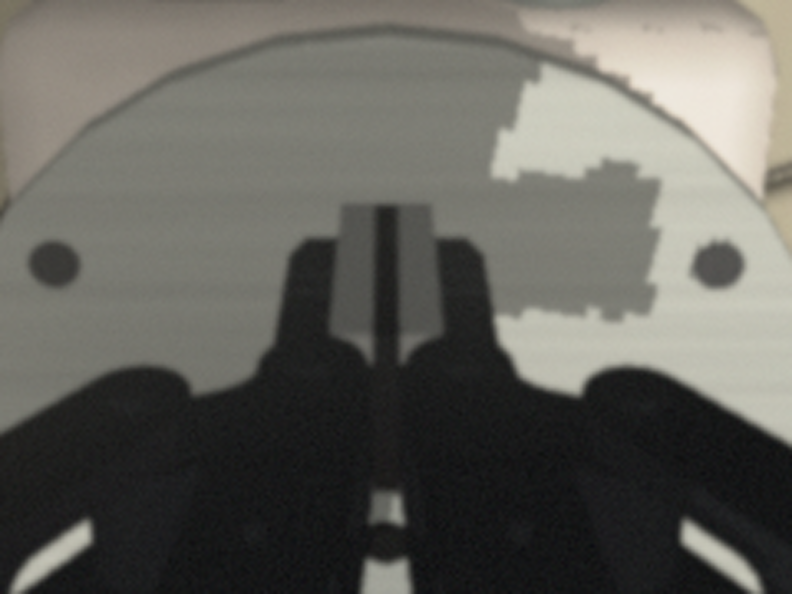

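Call:
jog_arm(
  steps=[
    [[-0.25,0,-0.02],[0,-0.2,0]],
    [[-0.2,0,0],[0,0,0]],
  ],
)

```text
t: 11.55
tool_pos: [0.4713, -0.0836, 0.2449]
tool_rot: [0.28, -3.122, 0.001]
contact_force: [-6.0, -1.6, 5.2]
opening: 0.0001
```

Run:
```python
from h import *
S=np.array([.5042,-.0777]);y=np.radians(10.2);u=np.array([np.cos(y),np.sin(y)]);q=S-.041*u;go([q[0],q[1],.2445],10.2)
im=ctrl.get_image("wrist");cv2.imwrite("pics/w18.png",im[:,:,::-1]);zoom(im[:,:,::-1],160,190,400,370,"pics/w18z.png",3.3)
go([q[0],q[1],.2445],10.2)
```

```text
t 11.55 pos [ 0.4713 -0.0836  0.2449] shift cm [ 0.7538 -0.0035  0.0427] turn [ 0.0079 -0.4205  0.0661] F [-6.0343 -1.6246  5.2349] op 0.00011693269045214363 dq 0.04875993350571807
t 11.6 pos [ 0.4714 -0.0836  0.2449] shift cm [ 0.771  -0.0016  0.0481] turn [ 0.007  -0.4192  0.0705] F [-7.0108 -0.851   3.6911] op 0.0003217603650293903 dq 0.00573301684832739
```

View pics/w18z.png

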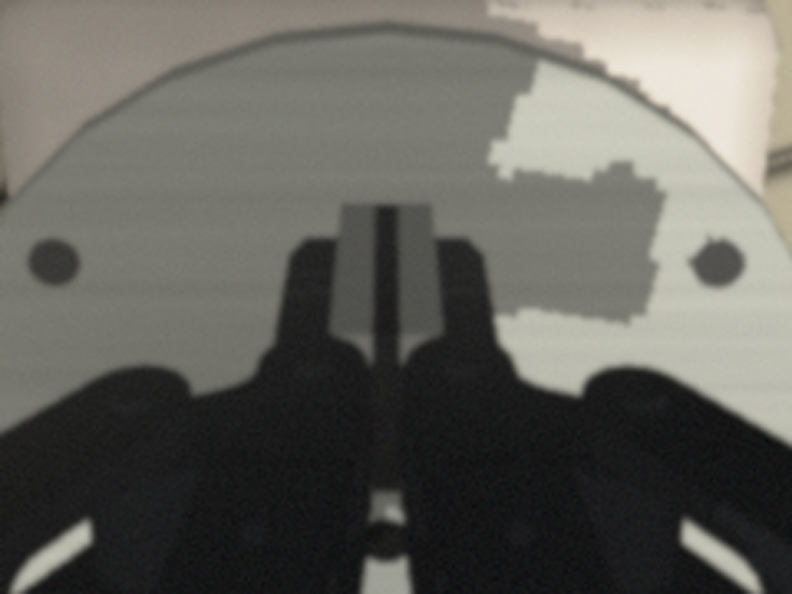

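Run:
```python
from h import *
X=np.load("ct.npy");K=np.load("w2.npz")["K"]
T,_=toolT();c={"K":K,"camera_from_world":X@np.linalg.inv(T)}
W=lambda l:np.array(l)/3.3+[160,190]-0.4
for r in((54,263),(718,263)),((61,322),(712,322)):
  for k in back("",W(list(r)),.068,c): print((np.linalg.inv(T)@[*k,1])[:2])
s=back("",W([(386,542)]),.085,c)[0];print((np.linalg.inv(T)@[*s,1])[:2])
```

```text
[-0.0025 -0.0514]
[-0.0025  0.0519]
[-0.0129 -0.0513]
[-0.0129  0.0519]
[-0.0401  0.0002]
```

Force dropped after a jump of about 10 mm, and the spindle now lies 40 mm ahead of the finger centre (41 mm expected when seated). I'm backing off to verify.

Call:
jog_arm(
  steps=[
    [[0.3,0,0],[0,0,0]],
    [[0.4,0,0],[0,0,0]],
    [[0.8,0,0],[0,0,0]],
    [[1.5,0,-0.5],[0,0,0]],
    [[2.0,0,-3.0],[0,0,0]],
    [[1.5,0,-4],[0,0,0]],
    [[0,0,-4],[0,0,0]],
    [[0,0,-3],[0,0,0]],
  ],
)

```text
t: 12.4
tool_pos: [0.4028, -0.0946, 0.3885]
tool_rot: [0.28, -3.12, -0.009]
contact_force: [0.2, -0.9, -0.5]
opening: 0.0001
```

Run:
```python
from h import *
go([.56,-.06,.37],10.2)
```

```text
t 12.4 pos [ 0.4028 -0.0946  0.3885] shift cm [-16.1003   0.5993   1.7154] turn [ 0.3596 -0.4914  0.0561] F [ 0.2233 -0.8853 -0.4605] op 6.087827482057492e-05 dq 0.5789764546850615
```

Call:
jog_arm(
  steps=[
    [[-3,0,0],[0.3,-0.4,0]],
    [[-3.5,0,0.2],[0,0,0]],
    [[-3.5,0,0.4],[0,0,0]],
    [[-2.5,0,0.5],[0,0,0]],
    [[-1,0,0],[0,0,0]],
    [[0,0,0],[0,0,0]],
    [[0,0,0],[0,0,0]],
  ],
)

```text
t: 13.1
tool_pos: [0.5388, -0.0707, 0.3891]
tool_rot: [-0.275, 3.106, -0.012]
contact_force: [0.0, 0.0, -0.5]
opening: -0.0001
```

Run:
```python
from h import *
go([.53,-.075,.37],10.2)
im=ctrl.get_image("wrist");cv2.imwrite("pics/w19.png",im[:,:,::-1]);zoom(im[:,:,::-1],180,110,370,270,"pics/w19z.png",4)
c=ctrl.camera_info("wrist");np.savez("w19.npz",K=c["K"],C=c["camera_from_world"])
```

```text
t 13.1 pos [ 0.5388 -0.0707  0.3891] shift cm [ 0.9892 -0.2537  1.8923] turn [-0.5571  1.2946 -0.0632] F [ 0.0018  0.0176 -0.4944] op -9.013241279052664e-05 dq 0.005018937676722674
```

View pics/w19z.png

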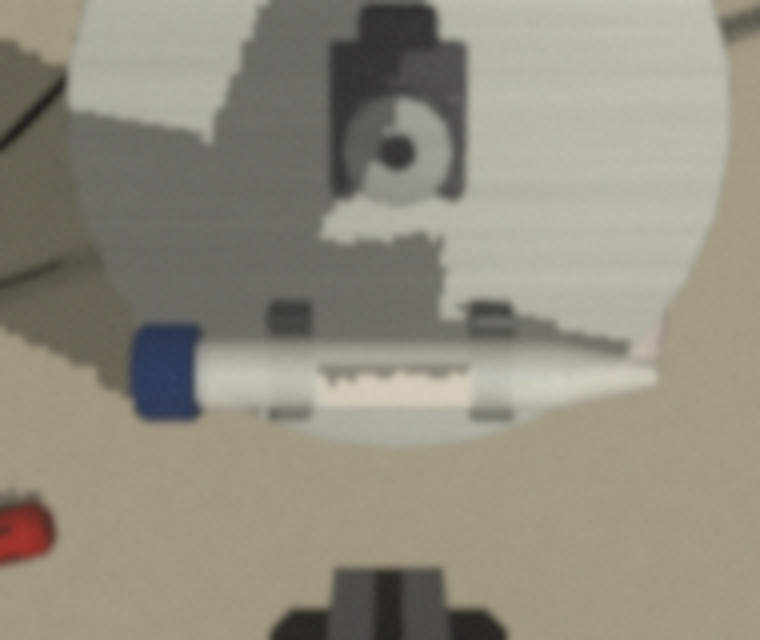

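Run:
```python
from h import *
f=np.load("w19.npz");c={"K":f["K"],"camera_from_world":f["C"]}
W=lambda l:np.array(l)/4+[180,110]-0.4
s=back("",W([(397,150)]),.085,c)[0];y=np.radians(10.2);u=np.array([np.cos(y),np.sin(y),0]);v=np.array([-u[1],u[0],0])
def rep(n,uv,z):
  p=back("",W([uv]),z,c)[0]-s;print(n,round(p@u*1e3,1),round(p@v*1e3,1))
print(s)
rep("back bottom",(397,4),.068)
rep("body L edge",(331,120),.073);rep("body R edge",(466,120),.073)
rep("tipL",(345,198),.073);rep("tipR",(453,198),.073)
rep("body rear L",(335,42),.073)
im=ctrl.get_image("top");cv2.imwrite("pics/t19.png",im[:,:,::-1])
im=ctrl.get_image("scene");cv2.imwrite("pics/s19.png",im[:,:,::-1])
```

```text
[ 0.5038 -0.0778  0.085 ]
back bottom -28.8 -0.1
body L edge -4.7 -14.5
body R edge -4.6 15.1
tipL 12.6 -11.7
tipR 12.6 12.5
body rear L -21.2 -13.4
```

View pics/t19.png

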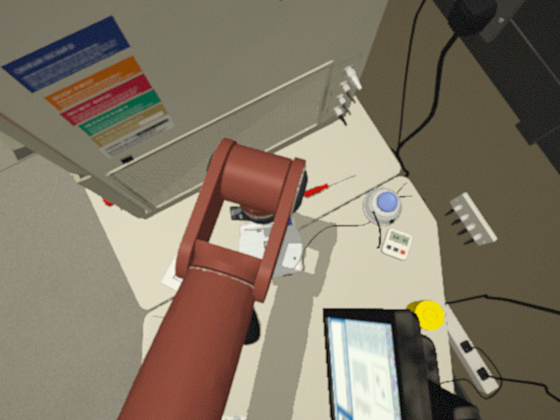

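View pics/s19.png

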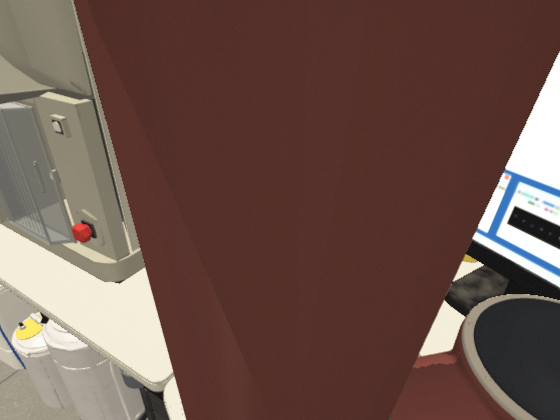

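Run:
```python
from h import *
print(ctrl.get_obs()["dq"]);print(ctrl.finish_job())
```

```text
[ 0.0015 -0.0012 -0.0024  0.0011 -0.0005  0.0021]
the job is handed in; nothing more can be done
None
```

The steel clip is on the spindle and snapped home, and I handed the job in after about 13 s.

**What I did:** I gripped the clip by its tab and lifted it straight out of its pocket. I set it down flat with about 3 N of contact, roughly 30 mm short of the spindle with its mouth facing it, and let go. Then I pushed it in from behind with shut fingers.

**The snap:** The last reading before the clip jumped home was about 7 N, and the force then dropped to under 2 N. A further 4 mm push reached about 7 N and moved the platform along with the clip, so the clip was already at the bottom of the groove.

**Last checks:**
- **Clip position:** In the wrist picture the arm tips lie 12.6 mm past the spindle axis (12.5 mm nominal), and the clip is centred within about 0.5 mm. Its rear edge measured 28.8 mm behind the axis against 30 mm nominal, within the calibration error.
- **Robot:** It was clear of everything and still.
- **Timer:** It shows at the same place as at the start.
- **Bottle:** It was hidden behind the arm in the last pictures, so I did not re-check it. The arm never came near it.
- **Vertical force:** While pushing I read up to 6 N upward on the tool, probably friction at the tab; the clip stayed flat.

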